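# Dip the seal-liquid reservoir with the gauge rod and present the tip for reading

## Robot

A 6-joint arm with a two-finger parallel gripper is mounted at the origin on the work surface. World frame = base frame: x ahead of the robot, y to its left, z up, the work surface at z = 0. Lengths are in m, angles in rad, forces in N, time in s.
With the tool pointing down it reaches from about 0.25 to 0.725 m from the base axis. Payload 4 kg.
Tool frame: the origin (TCP) lies at the very end of the fingers, on their centre line; the grasp point (between the pads) lies 19 mm behind it; z points along the fingers, y is the direction in which the jaws open and shut (so a half turn about z gives the same grasp; the last joint's range is limited). The gripper opens to 85 mm and grips with 20 to 120 N. Pads are 22 mm wide; open, the fingers measure 114 mm over their backs; the gripper's body (76 mm by 85 mm) begins 54 mm behind the grasp point. The pads swing forward as they close: fully open they stand 13 mm farther back than shut.
Start: joints at [1.135, 0.241, 0.005, 1.335, 0, 1.571], TCP at [0.211, 0.453, 0.231] pointing down, gripper open.
Joint ranges: [-2.72, 2.72], [-1.05, 1.87], [-1.09, 1.28], [-1.99, 2.15], [-1.42, 1.44], [-3.14, 3.14]. Speed limits (rad/s): [2.79, 2.79, 3.14, 3.14, 3.14, 3.14].

## Interface

Orientations are given as a unit quaternion [x, y, z, w].
In Python, from workcell import bot gives the robot as it stands.
- The arm moves only by the shell command python3 -m crank 'ROWS'. ROWS is JSON, a list that holds one entry, the list of rows, each a list of 5 numbers: the shift along the tool's x, y, z in mm, then the turn about the tool's z in degrees, then the closure in counts, from 0 (fully open) to 255 (shut). In form: [[[tx, ty, tz, turn, grip], ...]]. A call has 1 to 12 rows; each row shifts and turns the pose as measured when the row begins, along the tool's axes as they then stand; what a row does not reach is not made up. A row lasts 1/8 s, in which the tool goes at most 62.5 mm and 10.7 degrees, less where a joint would pass 70% of its speed; a pose out of reach is approached as far as the arm can. A call is refused whole if a number of a shift passes 62.5 or a number of a turn 10.7, either way. A call with a gripper value outside its range is refused whole. The fingers move at their own pace and stop on an object; the grip force is fixed at half the most. Time passes only in rows, so rows that do not move let the fingers close. It gives the time, the measured TCP pose, the force and the opening at its end, in the units of the state.
- bot.get_obs(): the state, without advancing time (a new reading comes with each control period).
- bot.camera(name): name is "side" or "top" or "wrist"; returns a dict with "img" (384x512x3 uint8, blue, green, red), "depth" (384x512 float32, m along the optical axis (not along the pixel's ray), 0 where there is no reading), "fx", "fy", "cx", "cy" (pixels), "R" (3x3) and "t" (3): a world point X has camera coordinates R X + t; the wrist camera has in their place "T_tool_cam" (4x4, takes a point from camera to tool coordinates, whose origin is the TCP and whose axes are the flange's). Camera axes: x right, y down, z forward; pixel columns grow to the right and rows downward; lengths in m; the calibration is good to about 2 mm. The wrist camera is an equidistant fisheye: a pixel r from the principal point sees the ray r / f radians off the axis. A picture is of the moment at which its call begins: read the wrist's pose just before it.
- bot.job_done(): hands the job in, once; it reports no verdict.
The state is a dict: "clock": time; "joint_pos": joint angles; "joint_vel": joint speeds; "tau": joint torques, N m; "eef_pos": TCP position; "tool_rot": TCP orientation; "ft_force": force on the tool from outside, world axes, zero at the start; "ft_torque": the same for the moment, N m; "grip_width": finger opening in m.
Only numpy, scipy, OpenCV 4.12 (cv2) and the standard library are available. Lean on these libraries where they do the work, as an engineer would, in place of code of your own. Each camera call takes 0.05 s, during which the arm holds its last target.

## Task

Take the gauge rod from its sloping rest, put it down the guide tube of the reservoir until its collar sits on the mouth of the tube, then draw it right out again. Finish while still holding the rod in the gripper: lying level, still, with its tip a few centimetres above the white tile of the reading stand and touching nothing else. Leave the bottle, the beaker and the jar where they are.

Things in the scene. Friction and masses are not known exactly. Their poses are not given: they have to be found in the camera images.
- rod_handle (a point): Centre of the handle of the gauge rod, the place to grasp. The loose rod (about 70 g) is straight; its own z axis runs along it from the tip to the handle end. Handle: black plastic bar 75 mm long (z), 16 mm thick (x) and 24 mm wide (y). At the start the rod slopes at 45 degrees in the rest, handle end up, with its x axis level, so that fingers coming straight down close on the 16 mm thickness; it lifts straight up out of the rest.
- rod_collar (a point): Point on the rod's axis at the underside of its collar, a steel disc 32 mm across and 8 mm thick; 57.5 mm from the handle's centre towards the tip. Same axes as the handle.
- rod_tip (a point): Centre of the rod's tip end: 110 mm beyond the collar's underside, 167.5 mm from the handle's centre. The steel shaft between is 10 mm in diameter, with shallow dark rings near the tip and a tapered end. Same axes as the handle.
- rod: The whole gauge rod; its origin is the same point as rod_collar, with the same axes.
- rest: Fixed rest: an upward-open aluminium V channel 85 mm long that slopes at 45 degrees on a post and a base 80 x 150 mm. The shaft lies in the V and the collar bears on its upper end, 105 mm above the bench. Origin on the bench; the channel falls towards the rest's own +y. It may stand left or right.
- tank: Fixed reservoir, a grey steel box 140 x 120 mm and 70 mm high with an upright guide tube in the middle of its top. Origin on the bench under the tube; z up.
- mouth (a point): Centre of the guide tube's open top, 125 mm above the bench. The mouth is flared: 25 mm inside and 33 mm outside at the rim, narrowing over 13 mm to a bore of 15 mm; below the 55 mm tube the way is free down to the bench, so the collar stops on the rim before the tip touches (15 mm to spare).
- tile (a point): Centre of the top face of the white ceramic tile (80 x 80 mm, level, 100 mm above the bench) on a fixed reading stand: base 90 x 90 mm, steel post 32 mm in diameter. Left or right, on the other side from the rest.
- stand: The reading stand that carries the tile; origin on the bench under the tile's centre.
- bottle: Bystander: amber bottle, 60 mm across, 140 mm high, to the left and far side of the reservoir. Origin under its base.
- beaker: Bystander: open glass beaker, 66 mm across, 80 mm high, between the robot and the reservoir. Origin under its base.
- jar: Bystander: glass jar with a black cap, 64 mm across, 90 mm high, to the right and far side of the reservoir. Origin under its base.
There are look-alikes about, which are no part of the job. Several things have the shape of the rest; the one meant has the colours described above.

How it is judged:
On the way, in this order (a step that is already met when the one before it is completed fails the run):
1. the rod is upright down the guide tube with its collar on the mouth (z of rod_collar in the frame of mouth between -0.004 and 0.004 m and horizontal distance between rod_collar and mouth below 0.008 m and angle between rod_collar's own z axis and vertical below 0.15 rad), for 0.2 s.
2. the rod is drawn right out: its tip is above the mouth (z of rod_tip in the frame of mouth above 0.003 m and contact force between rod and the fingers above 0.5 N), for 0.1 s.
At the end, for the whole second after the job is handed in: The gripper still holds the rod, at rest, level within 15 degrees, its tip within 40 mm (horizontally) of the tile's centre and 8 to 90 mm above the tile's top; the rod touches nothing but the gripper (angle between rod_tip's own z axis and vertical between 1.31 and 1.83 rad and horizontal distance between rod_tip and tile below 0.04 m and z of rod_tip in the frame of tile between 0.008 and 0.09 m and contact force between rod and the fingers above 0.5 N and contact force between rod and stand below 0.05 N and contact force between rod and tank below 0.05 N and contact force between rod and rest below 0.05 N and contact force between rod and bottle below 0.05 N and contact force between rod and beaker below 0.05 N and contact force between rod and jar below 0.05 N and linear speed of rod below 0.03 m/s and angular speed of rod below 0.2 rad/s); the arm keeps its last pose, push and grip.
It fails at once if the bottle was moved more than 30 mm (distance of bottle from where it was at the start of the episode above 0.03 m).
It fails at once if the beaker was moved more than 30 mm (distance of beaker from where it was at the start of the episode above 0.03 m).
It fails at once if the jar was moved more than 30 mm (distance of jar from where it was at the start of the episode above 0.03 m).
It also fails if it takes over 54 s, if anything falls off the work surface, if the arm or the gripper's body presses on something with over 40 N, if the wrist force passes 120 N, or if a joint passes its speed limit or range.

## Working session

There is one attempt and no reset: what is moved stays moved. The work goes in short steps, Python scripts to look and compute and a shell command to move; the robot and the scene stay as the last step left them, time stands still between calls to the robot, and variables do not carry over. Pictures are saved under pics/ and viewed, and the job is handed in when it is done.

```bash
mkdir -p pics; ls
python3 - <<'E'
from workcell import bot
import cv2
o=bot.get_obs();print(o)
for n in("side","top","wrist"):
    c=bot.camera(n);cv2.imwrite(f"pics/{n}0.png",c["img"]);print(n,{k:v for k,v in c.items() if k not in("img","depth")})
    import numpy as np;np.savez(f"{n}0.npz",**c)
E
```

```text
pics
{'clock': 0.0, 'joint_pos': array([1.13499190e+00, 2.41413439e-01, 3.73900348e-03, 1.33519464e+00,
       1.66186057e-05, 1.57080047e+00]), 'joint_vel': array([ 0.00276772, -0.00041682, -0.00216444, -0.00109951,  0.00056227,
       -0.00113752]), 'tau': array([-1.25693066e-03, -3.72315288e+01,  2.52409405e+01,  1.70895708e-02,
       -2.64755972e-04,  9.74705074e-06]), 'eef_pos': array([0.2108023 , 0.4527027 , 0.23041836]), 'tool_rot': array([ 2.16183837e-01,  9.76352126e-01, -1.01007006e-03, -2.32155801e-04]), 'ft_force': array([ 0.2145015 , -0.53542214,  0.96798929]), 'ft_torque': array([ 0.04566085,  0.03017084, -0.00476509]), 'grip_width': 0.08550028178220595}
side {'fx': 365.8004569619326, 'fy': 365.8004569619326, 'cx': 251.77379843612113, 'cy': 188.59388662710526, 'R': array([[ 0.94970469, -0.31301693, -0.00902263],
       [-0.23427749, -0.69109779, -0.68373818],
       [ 0.20778611,  0.65146315, -0.72967163]]), 't': array([-0.533123  ,  0.15132464,  0.94227332])}
top {'fx': 450.20529608168374, 'fy': 450.20529608168374, 'cx': 256.75219745169875, 'cy': 188.0870102634033, 'R': array([[-0.05753785, -0.99833764,  0.0033695 ],
       [-0.97813708,  0.05569737, -0.20036383],
       [ 0.19984308, -0.01482434, -0.97971577]]), 't': array([-0.06081303,  0.56327582,  1.23706882])}
wrist {'fx': 297.3186396354542, 'fy': 297.3186396354542, 'cx': 255.37150402334055, 'cy': 195.93525818704856, 'T_tool_cam': array([[ 1.08958216e-03, -9.63427849e-01, -2.67965656e-01,
         6.71966952e-02],
       [ 9.99998291e-01,  1.45002049e-03, -1.14719859e-03,
        -3.65674018e-04],
       [ 1.49379877e-03, -2.67963948e-01,  9.63427782e-01,
        -1.43781064e-01],
       [ 0.00000000e+00,  0.00000000e+00,  0.00000000e+00,
         1.00000000e+00]])}
```

View pics/side0.png

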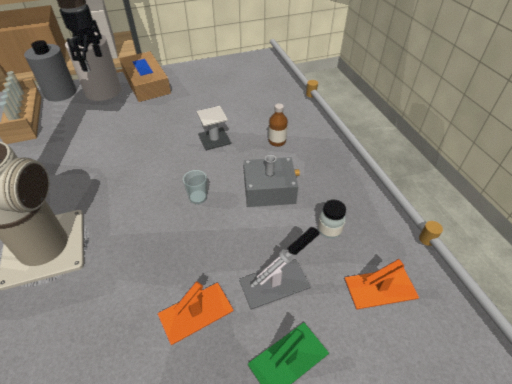

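View pics/top0.png

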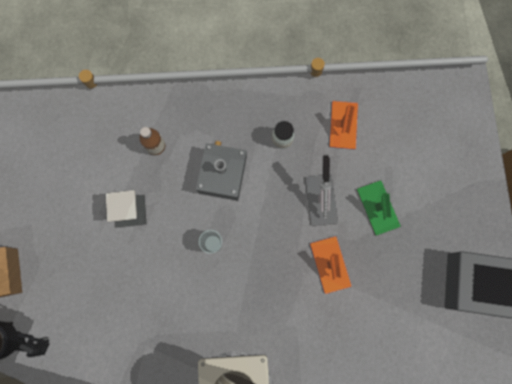

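View pics/wrist0.png

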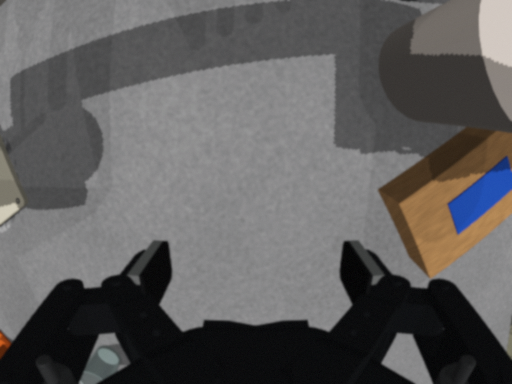

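The side and top views agree. The grey rest holding the rod is on the right (top px ~322,195, handle ~326,168). The reservoir mouth is at about (220,165), the tile at (121,206), the beaker at (210,242), the bottle at (152,140) and the jar at (284,132). The orange and green rests are look-alikes. I'll crop in to measure.

```bash
cat > h.py <<'E'
import numpy as np,cv2
def load(n): return dict(np.load(n))
def ray(c,u,v):
    d=np.array([(u-c["cx"])/c["fx"],(v-c["cy"])/c["fy"],1.]);R=c["R"];return -R.T@c["t"],R.T@d
def atz(c,u,v,z):
    o,d=ray(c,u,v);return o+d*(z-o[2])/d[2]
def dep(c,u,v):
    z=c["depth"][int(round(v)),int(round(u))];o,d=ray(c,u,v);return o+d*z
def proj(c,X):
    p=c["R"]@np.asarray(X)+c["t"];return c["fx"]*p[0]/p[2]+c["cx"],c["fy"]*p[1]/p[2]+c["cy"]
E
python3 - <<'E'
from h import *
def crop(n,x,y,w,h,s,o):
    c=load(n)["img"][y:y+h,x:x+w];cv2.imwrite(o,cv2.resize(c,None,fx=s,fy=s,interpolation=cv2.INTER_CUBIC))
crop("top0.npz",290,140,60,90,6.5,"pics/ct_rod.png")
crop("top0.npz",95,120,160,110,5,"pics/ct_tank.png")
crop("side0.npz",235,215,110,100,6,"pics/cs_rod.png")
crop("side0.npz",180,95,130,120,5,"pics/cs_tank.png")
E
```

```text
(no output)
```

View pics/ct_rod.png

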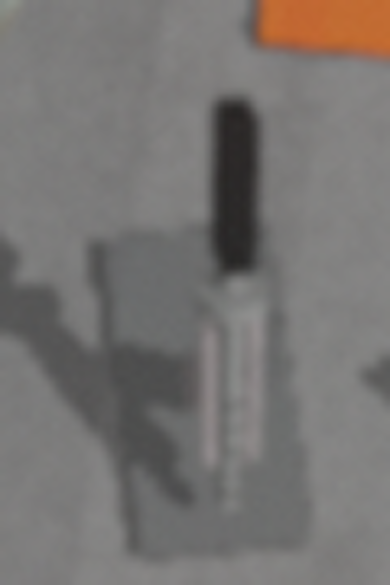

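View pics/ct_tank.png

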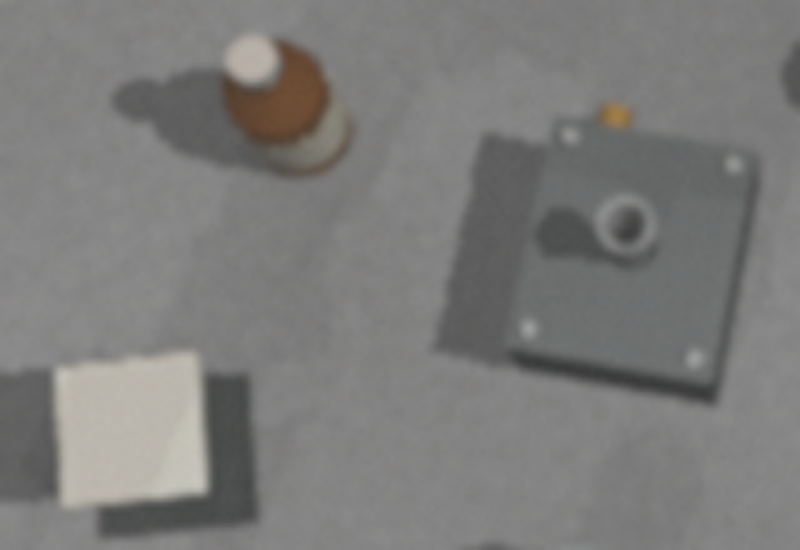

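View pics/cs_rod.png

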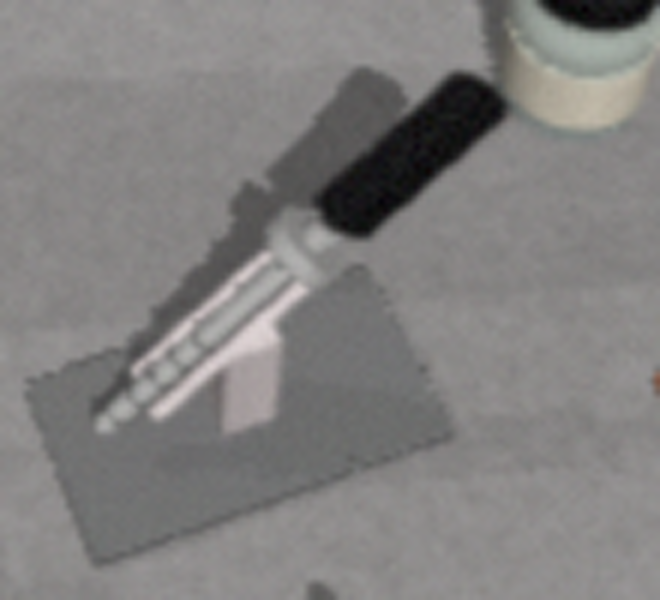

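View pics/cs_tank.png

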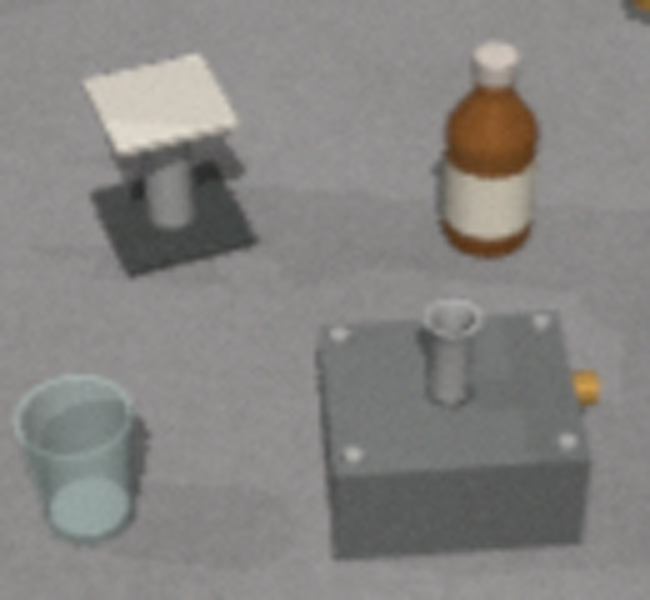

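```bash
cat >> h.py <<'E'
def tri(a,pa,b,pb):
    oa,da=ray(a,*pa);ob,db=ray(b,*pb);da/=np.linalg.norm(da);db/=np.linalg.norm(db)
    s=np.linalg.lstsq(np.c_[da,-db],ob-oa,rcond=None)[0];p,q=oa+s[0]*da,ob+s[1]*db
    return (p+q)/2,np.linalg.norm(p-q)*1e3
E
python3 - <<'E'
from h import *
np.set_printoptions(precision=4,suppress=True)
T=load("top0.npz");S=load("side0.npz")
P={"mouth":((219.8,164.2),(270.2,158.6),.125),"tile":((120.8,205.6),(212,115.2),.1),
"tip":((325,218.1),(251.8,285.4),None),"hcen":((325.7,167.9),(303.5,240),None),"hend":((325.5,155),(315,229),None),
"bottlecap":((145,131.8),(278.6,105),.14)}
for k,(a,b,z) in P.items():
    print(k,tri(T,a,S,b),"dep",dep(T,*a),dep(S,*b), *( [atz(T,*a,z),atz(S,*b,z)] if z else []))
for k,a,z in (("jar",(284,129.5),.09),("beaker",(210.5,238.5),.08)): print(k,atz(T,*a,z),dep(T,*a))
# handle/rod cloud
for n,c in(("T",T),("S",S)):
    u,v=np.meshgrid(np.arange(512),np.arange(384));img=c["img"].astype(int)
    u0,u1,v0,v1=(315,335,150,222) if n=="T" else (280,325,222,262)
    m=(u>=u0)&(u<u1)&(v>=v0)&(v<v1)&(img.max(2)<60)&(c["depth"]>0)
    X=np.array([dep(c,a,b) for a,b in zip(u[m],v[m])]);X=X[(X[:,2]>.11)]
    m0=X.mean(0);_,s,vt=np.linalg.svd(X-m0);print(n,len(X),m0,vt[0],np.percentile((X-m0)@vt[0],[0,100]),vt[2])
E
```

```text
mouth (array([0.6176, 0.006 , 0.1222]), np.float64(1.7022213111424969)) dep [0.623  0.007  0.1053] [0.6194 0.0126 0.1157] [0.6177 0.0057 0.125 ] [0.6156 0.003  0.125 ]
tile (array([0.5229, 0.2853, 0.0962]), np.float64(0.2288747191082785)) dep [0.5217 0.2832 0.1033] [0.5212 0.2768 0.1023] [0.5223 0.2842 0.1   ] [0.5218 0.28   0.1   ]
tip (array([ 0.4661, -0.2861,  0.0281]), np.float64(2.6051569032757165)) dep [ 0.4643 -0.2854  0.0319] [ 0.4664 -0.2892  0.0342]
hcen (array([ 0.5858, -0.2807,  0.1451]), np.float64(0.27155471288563343)) dep [ 0.5813 -0.2774  0.164 ] [ 0.5809 -0.2885  0.1577]
hend (array([ 0.6127, -0.2784,  0.1703]), np.float64(4.69935947082822)) dep [ 0.6165 -0.2798  0.1652] [ 0.6087 -0.2806  0.1737]
bottlecap (array([0.717 , 0.206 , 0.1422]), np.float64(0.5144021034667038)) dep [0.7183 0.2072 0.1375] [0.7176 0.2068 0.1416] [0.7175 0.2066 0.14  ] [0.7185 0.2091 0.14  ]
jar [ 0.7195 -0.1806  0.09  ] [ 0.7184 -0.1803  0.0931]
beaker [0.4197 0.043  0.08  ] [0.4272 0.0503 0.0019]
T 135 [ 0.5812 -0.2787  0.1561] [-0.7503 -0.0208 -0.6608] [-0.0326  0.0366] [ 0.5804 -0.4995 -0.6432]
S 353 [ 0.5808 -0.2863  0.1526] [-0.7302 -0.0232 -0.6828] [-0.0357  0.0384] [ 0.2566  0.917  -0.3055]
```

Measured positions in metres:

| Point | Position | Check |
|---|---|---|
| Handle centre | ≈ (0.584, -0.281, 0.146) | Collar height comes out at 0.105, as stated |
| Mouth | ≈ (0.617, 0.0045, 0.125) | |
| Tile | ≈ (0.522, 0.283, 0.10) | |

The rows can't tilt the tool, so I'll pivot the rod about the jaw axis, using the tube's flare as a lever. First I'll turn the tool so its x points along world -x.

```bash
python3 -m crank '[[[0,0,0,-8.8,0],[0,0,0,-8.8,0],[0,0,0,-8.8,0]]]'
```

```text
clock: 0.52
eef_pos: [0.2105, 0.452, 0.2294]
tool_rot: [-0.02, 1.0, -0.002, -0.001]
ft_force: [-0.6, 0.7, 0.3]
grip_width: 0.0854
```

```bash
python3 -m crank '[[[-28.7,-62,-4,0,0],[-28.7,-62,-4,0,0],[-28.7,-62,-4,0,0],[-28.7,-62,-4,0,0],[-28.7,-62,-4,0,0],[-28.7,-62,-4,0,0],[-28.7,-62,-4,0,0],[-28.7,-62,-4,0,0],[-28.7,-62,-4,0,0],[-28.7,-62,-4,0,0],[-28.7,-62,-4,0,0],[-28.7,-62,-4,0,0]]]'
```

```text
clock: 2.02
eef_pos: [0.5558, -0.2143, 0.2734]
tool_rot: [-0.025, 1.0, -0.002, -0.0]
ft_force: [1.2, 0.7, 0.6]
grip_width: 0.0851
```

```bash
python3 -m crank '[[[-12,-34,0,0,0],[-12,-34,0,0,0],[0,0,0,0,0]]]'
python3 - <<'E'
from workcell import bot
import numpy as np,cv2
o=bot.get_obs();c=bot.camera("wrist");np.savez("w1.npz",p=o["eef_pos"],q=o["tool_rot"],**c);print(o["eef_pos"],o["tool_rot"],o["joint_pos"])
cv2.imwrite("pics/w1.png",cv2.resize(c["img"],(768,576)))
E
```

```text
clock: 2.4
eef_pos: [0.5841, -0.2878, 0.2696]
tool_rot: [-0.022, 1.0, -0.001, -0.002]
ft_force: [1.1, -0.1, 0.3]
grip_width: 0.0852
[ 0.58408548 -0.28783489  0.26955922] [-2.23691230e-02  9.99746733e-01 -9.40608728e-04 -2.28187073e-03] [-0.45610994  0.5581575   0.5768693   1.59269318 -0.00377123 -0.50084605]
```

View pics/w1.png

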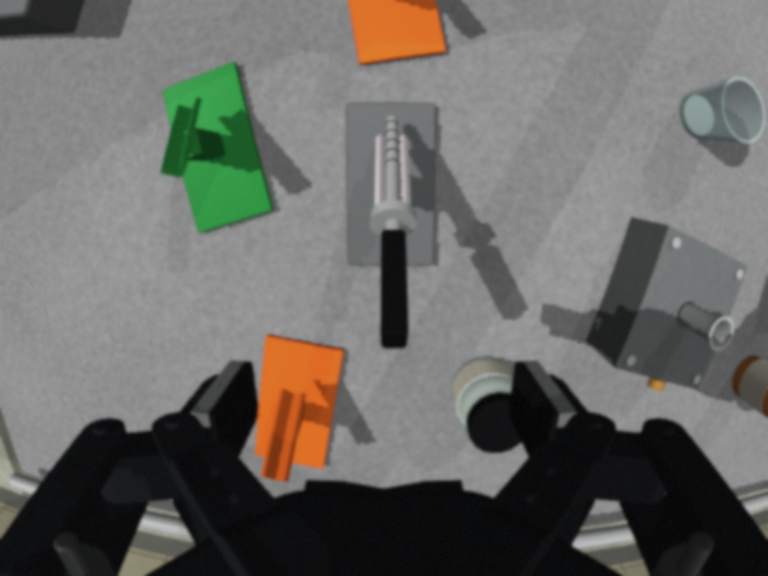

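The wrist view shows the rod running straight up the image, from tip (392,118) to handle end (394,340) in this enlarged picture. That puts it on the tool's x axis. I'll convert these pixels to world positions.

```bash
cat >> h.py <<'E'
from scipy.spatial.transform import Rotation as Ro
def wray(w,u,v):
    x,y=u-w["cx"],v-w["cy"];r=np.hypot(x,y);th=r/w["fx"];d=np.array([x/r*np.sin(th),y/r*np.sin(th),np.cos(th)])
    R=Ro.from_quat(w["q"]).as_matrix();T=w["T_tool_cam"];return w["p"]+R@T[:3,3],R@T[:3,:3]@d
def watz(w,u,v,z):
    o,d=wray(w,u,v);return o+d*(z-o[2])/d[2]
E
python3 - <<'E'
from h import *
np.set_printoptions(precision=4,suppress=True)
w=load("w1.npz")
for n,u,v,z in(("tip",392,120,.028),("hbot",392.5,232,.128),("htop",394,340,.173),("hcen",393.5,283,.156),("collar",393,213,.105),("mouth",721,332,.125)):
    print(n,watz(w,u/1.5,v/1.5,z))
R=Ro.from_quat(w["q"]).as_matrix();print(R)
E
```

```text
tip [ 0.4691 -0.287   0.028 ]
hbot [ 0.5536 -0.2843  0.128 ]
htop [ 0.6102 -0.2813  0.173 ]
hcen [ 0.5805 -0.2829  0.156 ]
collar [ 0.5432 -0.2841  0.105 ]
mouth [0.6164 0.0043 0.125 ]
[[-0.999  -0.0447 -0.0045]
 [-0.0447  0.999  -0.002 ]
 [ 0.0046 -0.0018 -1.    ]]
```

```bash
python3 -m crank '[[[-1,5,30,0,60],[0,0,40,0,60],[0,0,40,0,60],[0,0,30,0,60],[0,0,0,0,60]]]'
python3 - <<'E'
from workcell import bot
import numpy as np,cv2
o=bot.get_obs();c=bot.camera("wrist");np.savez("w2.npz",p=o["eef_pos"],q=o["tool_rot"],**c)
cv2.imwrite("pics/w2.png",cv2.resize(c["img"],(768,576)))
E
```

```text
clock: 3.08
eef_pos: [0.5829, -0.2748, 0.1286]
tool_rot: [-0.026, 1.0, 0.0, -0.002]
ft_force: [-0.7, 0.1, 0.3]
grip_width: 0.0654
```

View pics/w2.png

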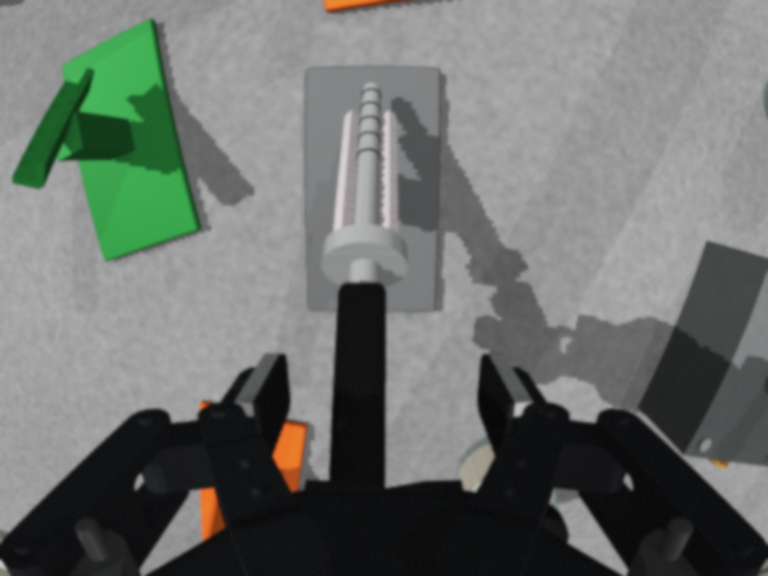

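The rod sits left of the jaw centre (handle ~x 360 against 384), which matches a measured y drift of about 8 mm. I'll correct that and close.

```bash
python3 -m crank '[[[-1,-8,2,0,60],[0,0,0,0,60],[0,0,0,0,140],[0,0,0,0,255],[0,0,0,0,255],[0,0,0,0,255],[0,0,0,0,255]]]'
```

```text
clock: 4.0
eef_pos: [0.5885, -0.2837, 0.1355]
tool_rot: [-0.026, 1.0, -0.002, 0.004]
ft_force: [-0.1, 0.5, 0.7]
grip_width: 0.0154
```

```bash
python3 -m crank '[[[0,0,-25,0,255],[0,0,-40,0,255],[0,0,-40,0,255],[0,0,0,0,255]]]'
python3 - <<'E'
from workcell import bot
import numpy as np,cv2
o=bot.get_obs();c=bot.camera("wrist");np.savez("w3.npz",p=o["eef_pos"],q=o["tool_rot"],**c)
cv2.imwrite("pics/w3.png",cv2.resize(c["img"],(768,576)));print(o["joint_pos"])
c=bot.camera("side");np.savez("s3.npz",**c);cv2.imwrite("pics/s3.png",cv2.resize(c["img"][130:330,180:380],(600,600)))
E
```

```text
clock: 4.5
eef_pos: [0.5872, -0.2841, 0.2403]
tool_rot: [-0.026, 1.0, -0.002, 0.003]
ft_force: [0.3, -0.1, -1.1]
grip_width: 0.015
[-4.49917260e-01  5.51314817e-01  4.90641960e-01  1.50328253e+00
 -1.33296985e-03 -5.02798848e-01]
```

View pics/w3.png

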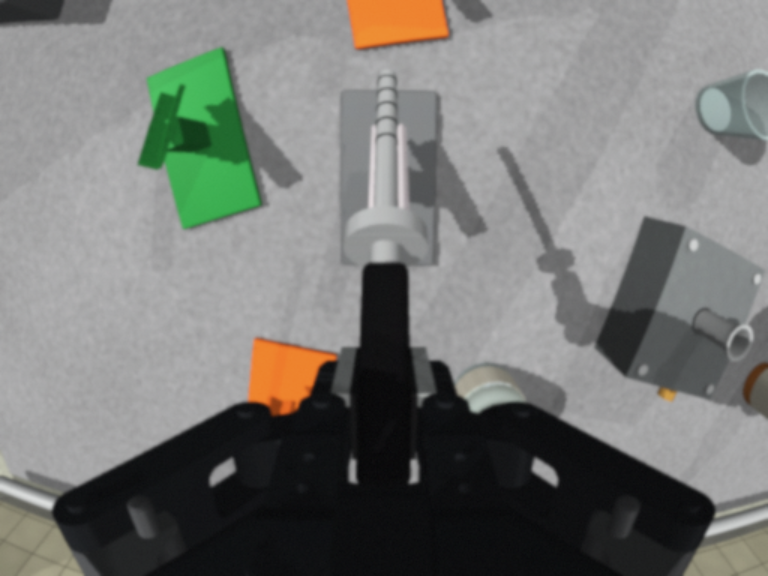

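View pics/s3.png

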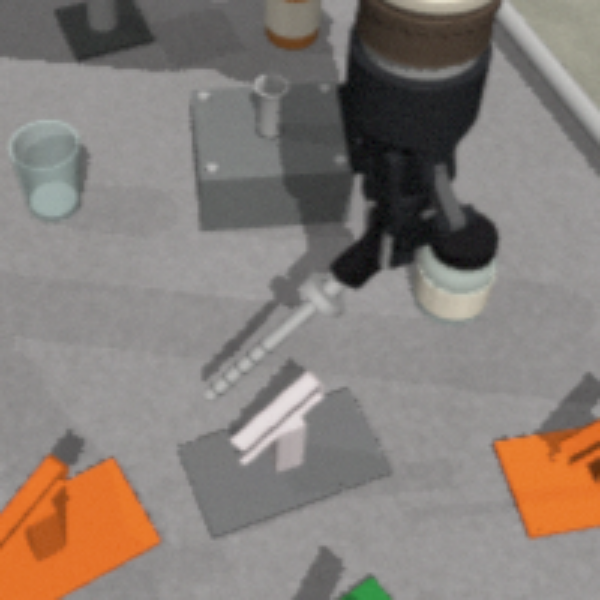

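The rod is held and clear of the rest, with its tip at wrist (386,73) and side crop (210,395). I'll measure the tip in the tool frame.

```bash
cat >> h.py <<'E'
def tri2(A,B):
    (oa,da),(ob,db)=A,B
    s=np.linalg.lstsq(np.c_[da,-db],ob-oa,rcond=None)[0];p,q=oa+s[0]*da,ob+s[1]*db
    return (p+q)/2,np.linalg.norm(p-q)*1e3
def intool(w,X): return 1e3*Ro.from_quat(w["q"]).as_matrix().T@(X-w["p"])
E
python3 - <<'E'
from h import *
np.set_printoptions(precision=4,suppress=True)
w=load("w3.npz");s=load("s3.npz")
X,e=tri2(wray(w,386.5/1.5-.2,75/1.5-.2),ray(s,210/3+180-.3,393/3+130-.3));print("tip",X,e,intool(w,X))
X,e=tri2(wray(w,386/1.5-.2,240/1.5-.2),ray(s,320/3+180-.3,294/3+130-.3));print("collar~",X,e,intool(w,X))
E
```

```text
tip [ 0.4642 -0.2895  0.1382] 2.8457185151678153 [123.6885   1.5248 101.3923]
collar~ [ 0.5431 -0.2855  0.2126] 5.262859620368318 [44.2597  1.0388 27.3838]
```

```bash
python3 -m crank '[[[0,0,-20,0,255],[0,0,-20,10.3,255],[0,0,-15,10.3,255],[0,0,0,10.3,255],[0,0,0,10.3,255],[0,0,0,10.3,255],[0,0,0,10.3,255],[0,0,0,10.3,255],[0,0,0,10.3,255],[0,0,0,10.3,255],[0,0,0,3,255]]]'
```

```text
clock: 5.98
eef_pos: [0.5777, -0.2807, 0.2622]
tool_rot: [0.742, 0.669, -0.011, -0.022]
ft_force: [0.9, -0.3, -0.4]
grip_width: 0.0153
```

```bash
cat > st.py <<'E'
from h import *
from workcell import bot
np.set_printoptions(precision=1,suppress=True)
def st(tip,goal):
    o=bot.get_obs();R=Ro.from_quat(o["tool_rot"]).as_matrix()
    t=o["eef_pos"]+R@(np.array(tip)/1e3);print("clock",round(o["clock"],2),"tcp",o["eef_pos"]*1e3,"tip",t*1e3,"yaw",np.degrees(np.arctan2(R[1,0],R[0,0])),"zax",R[:,2]*100,"F",o["ft_force"],"q",o["joint_pos"]*100)
    print("to goal (tool mm)",R.T@(np.array(goal)-t*1e3))
E
python3 -c "
from st import *
st((123.7,1.5,101.4),(616.5,6.5,145))"
```

```text
clock 5.97 tcp [ 577.7 -280.7  262.2] tip [ 587.4 -156.1  162.4] yaw 84.06728526160866 zax [ -4.5   1.7 -99.9] F [ 0.9 -0.3 -0.4] q [-45.   58.1  59.4 163.3  -0.4 122.4]
to goal (tool mm) [164.5  13.1  18.9]
```

```bash
python3 -m crank '[[[40,5,0,-6,255],[45,5,0,0,255],[45,5,5,0,255],[0,0,0,0,255]]]'
python3 -c "
from st import *
st((123.7,1.5,101.4),(616.5,6.5,140))"
```

```text
clock: 6.48
eef_pos: [0.5932, -0.1486, 0.247]
tool_rot: [0.706, 0.707, -0.014, -0.03]
ft_force: [0.1, 0.0, -0.9]
grip_width: 0.0155
clock 6.47 tcp [ 593.2 -148.6  247. ] tip [588.3 -22.7 148.4] yaw 90.05653721904697 zax [ -6.2   2.2 -99.8] F [ 0.1  0.  -0.9] q [-24.8  52.4  46.1 157.3   0.6 132.1]
to goal (tool mm) [29.  28.8  7.3]
```

```bash
python3 -m crank '[[[14,14,0,0,255],[13,13,0,0,255],[0,0,0,0,255]]]'
python3 -c "
from st import *
st((123.7,1.5,101.4),(616.5,6.5,135))
o=bot.get_obs();c=bot.camera('wrist');np.savez('w4.npz',p=o['eef_pos'],q=o['tool_rot'],**c)
cv2.imwrite('pics/w4.png',cv2.resize(c['img'],(768,576)))
c=bot.camera('side');np.savez('s4.npz',**c);cv2.imwrite('pics/s4.png',cv2.resize(c['img'][110:230,220:340],(600,600)))
c=bot.camera('top');np.savez('t4.npz',**c);cv2.imwrite('pics/t4.png',cv2.resize(c['img'][120:220,170:290],(720,600)))
"
```

```text
clock: 6.85
eef_pos: [0.6212, -0.121, 0.2424]
tool_rot: [0.707, 0.707, -0.016, -0.031]
ft_force: [-0.3, -0.2, -1.4]
grip_width: 0.0154
clock 6.85 tcp [ 621.2 -121.   242.4] tip [616.    4.9 143.8] yaw 89.97613192580967 zax [ -6.7   2.2 -99.8] F [-0.3 -0.2 -1.4] q [-19.7  57.8  53.9 160.1   0.9 137.4]
to goal (tool mm) [1.5 1.1 8.8]
```

View pics/w4.png

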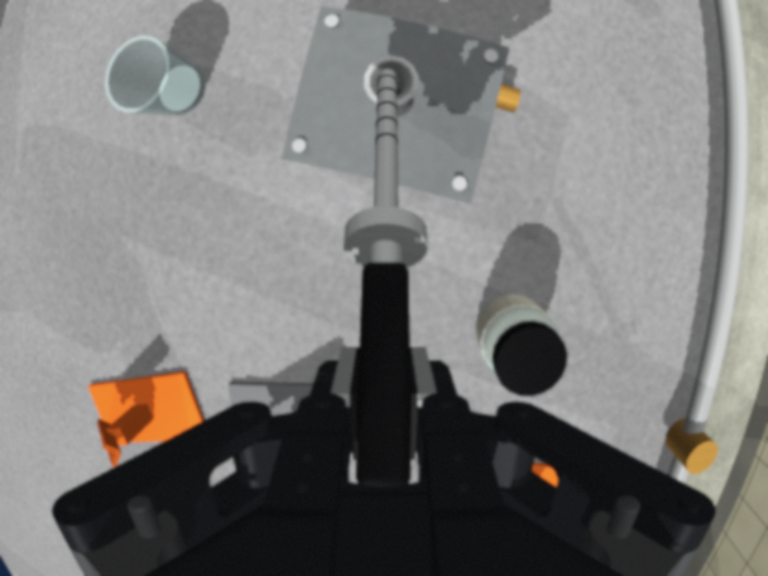

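View pics/s4.png

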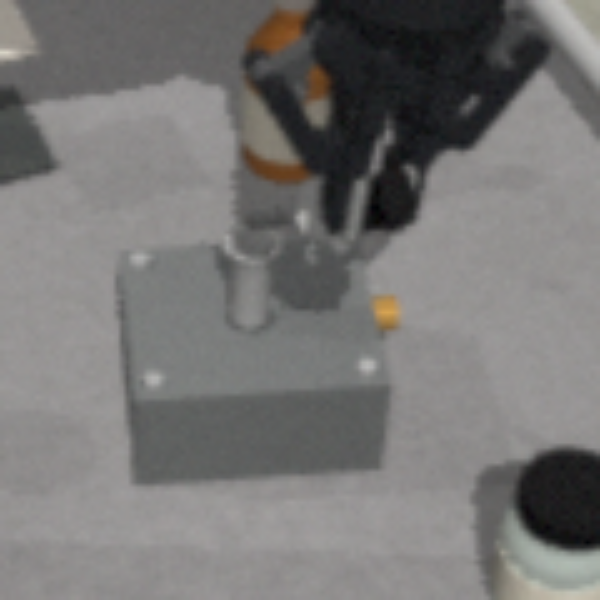

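View pics/t4.png

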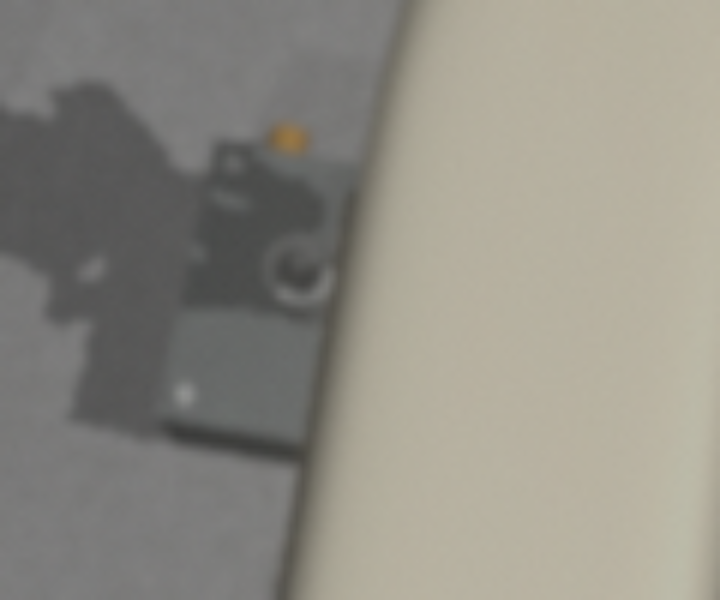

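Wrist view: the tip (386,72) is over the mouth ring (390,83). The arm hides it in the other two cameras, so I'll use the wrist geometry.

Run:
```python
from h import *
np.set_printoptions(precision=1,suppress=True)
w=load("w4.npz");i=w["img"][25:85,225:295];cv2.imwrite("pics/w4c.png",cv2.resize(i,None,fx=10,fy=10,interpolation=cv2.INTER_CUBIC))
print(watz(w,390/1.5-.2,83/1.5-.2,.125)*1e3)
for z in(.138,.144,.150): print(z,watz(w,386.5/1.5-.2,74/1.5-.2,z)*1e3)
```

```text
[617.2   2.6 125. ]
0.138 [616.   5. 138.]
0.144 [616.3   3.5 144. ]
0.15 [616.7   2.  150. ]
```

View pics/w4c.png

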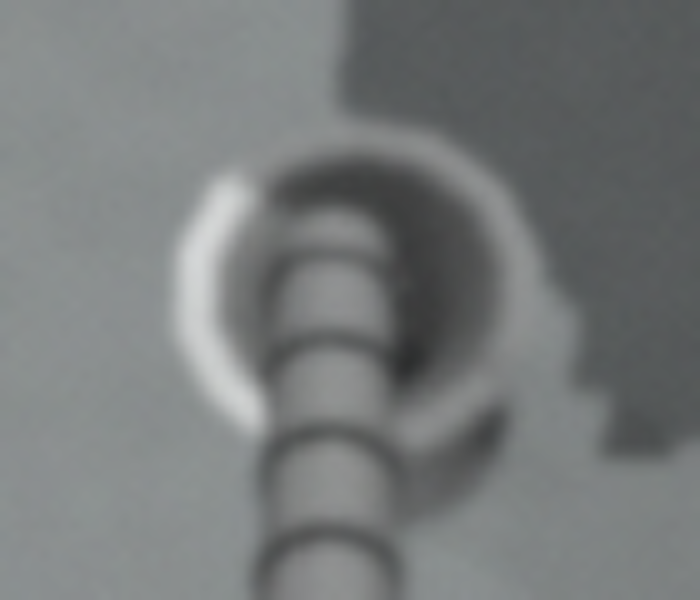

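```bash
python3 -m crank '[[[1,2,12,0,255],[0,0.5,10,0,255],[0,0,0,0,255]]]'
python3 -c "
from st import *
st((123.7,1.5,101.4),(617.5,5.5,121))
o=bot.get_obs();c=bot.camera('wrist');np.savez('w5.npz',p=o['eef_pos'],q=o['tool_rot'],**c)
cv2.imwrite('pics/w5.png',cv2.resize(c['img'][0:130,190:330],None,fx=4.5,fy=4.5))"
```

```text
clock: 7.38
eef_pos: [0.6209, -0.1216, 0.22]
tool_rot: [0.708, 0.705, -0.015, -0.031]
ft_force: [-0.3, 1.5, 0.9]
grip_width: 0.0152
clock 7.38 tcp [ 620.9 -121.6  220. ] tip [616.3   4.4 121.5] yaw 89.74427576770279 zax [ -6.5   2.3 -99.8] F [-0.3  1.5  0.9] q [-19.8  57.9  48.3 154.3   1.  137.6]
to goal (tool mm) [1.1 1.2 0.5]
```

View pics/w5.png

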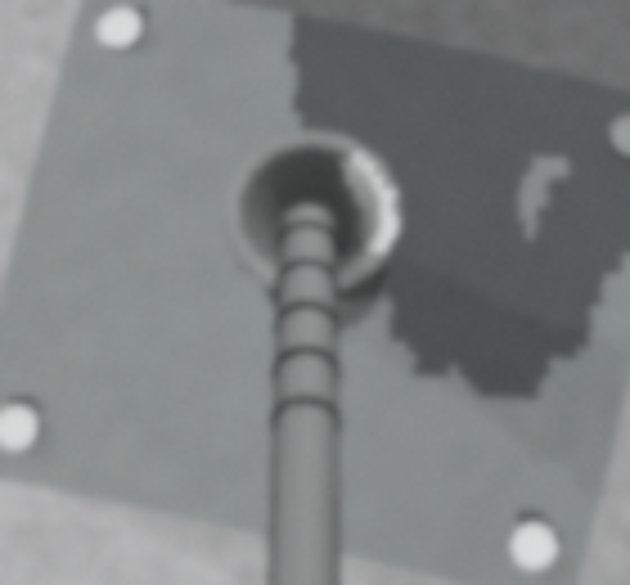

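The tip is inside the flare, so I'll begin levering the rod upright in small arc steps.

```bash
python3 -m crank '[[[5,0.5,-1,0,255],[6,0,-5,0,255],[6,0,-5,0,255]]]'
python3 -c "
from st import *
st((123.7,1.5,101.4),(617.5,5.5,121))"
```

```text
clock: 7.8
eef_pos: [0.6219, -0.1049, 0.2325]
tool_rot: [0.708, 0.705, -0.016, -0.031]
ft_force: [-0.2, 0.5, -0.5]
grip_width: 0.0151
clock 7.8 tcp [ 621.9 -104.9  232.5] tip [617.3  20.9 133.9] yaw 89.72198446551386 zax [ -6.6   2.1 -99.8] F [-0.2  0.5 -0.5] q [-17.2  57.3  50.4 157.1   1.  140.3]
to goal (tool mm) [-15.7   1.1  12.5]
```

```bash
cat > look.py <<'E'
import sys
from h import *
from workcell import bot
n=sys.argv[1];o=bot.get_obs();c=bot.camera('wrist');np.savez(n+'.npz',p=o['eef_pos'],q=o['tool_rot'],**c)
cv2.imwrite(f'pics/{n}.png',cv2.resize(c['img'],(768,576)))
E
python3 look.py w6
```

View pics/w6.png

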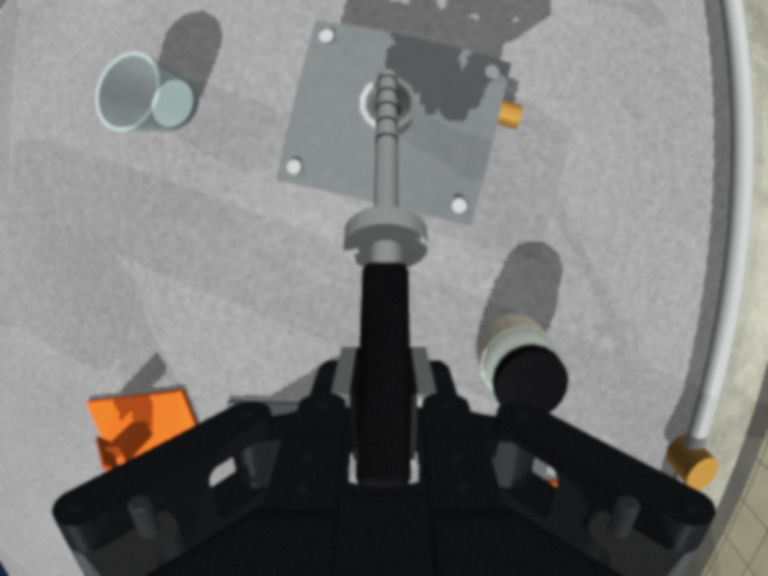

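It didn't pivot. The tip cleared the rim because I lifted before it had met the flare wall. I'll go back, deeper, and push against the wall first.

```bash
python3 -m crank '[[[-15,1,0,0,255],[0,1,9,0,255],[2,0.5,5,0,255],[0,0,0,0,255]]]'
python3 -c "
from st import *
st((123.7,1.5,101.4),(617.5,5.5,119))"
```

```text
clock: 8.35
eef_pos: [0.6239, -0.1179, 0.2178]
tool_rot: [0.708, 0.705, -0.015, -0.03]
ft_force: [-1.1, 0.4, -0.0]
grip_width: 0.0149
clock 8.35 tcp [ 623.9 -117.9  217.8] tip [619.4   8.  119.2] yaw 89.75724550826715 zax [ -6.5   2.1 -99.8] F [-1.1  0.4 -0. ] q [-19.1  58.4  48.5 154.    0.9 138.3]
to goal (tool mm) [-2.5 -1.8  0.2]
```

```bash
python3 -m crank '[[[4,0,3,0,255],[5,0,1,0,255],[5,0,0,0,255]]]'
python3 -c "
from st import *
st((123.7,1.5,101.4),(617.5,5.5,119))"; python3 look.py w7
```

```text
clock: 8.72
eef_pos: [0.6232, -0.1112, 0.2168]
tool_rot: [0.709, 0.705, -0.021, -0.023]
ft_force: [-1.3, -10.4, 5.6]
grip_width: 0.0152
clock 8.72 tcp [ 623.2 -111.2  216.8] tip [619.2  12.8 115.9] yaw 89.64189206553927 zax [ -6.3   0.4 -99.8] F [ -1.3 -10.4   5.6] q [-17.3  57.5  46.8 152.6  -0.7 140.4]
to goal (tool mm) [-7.3 -1.8 -3. ]
```

View pics/w7.png

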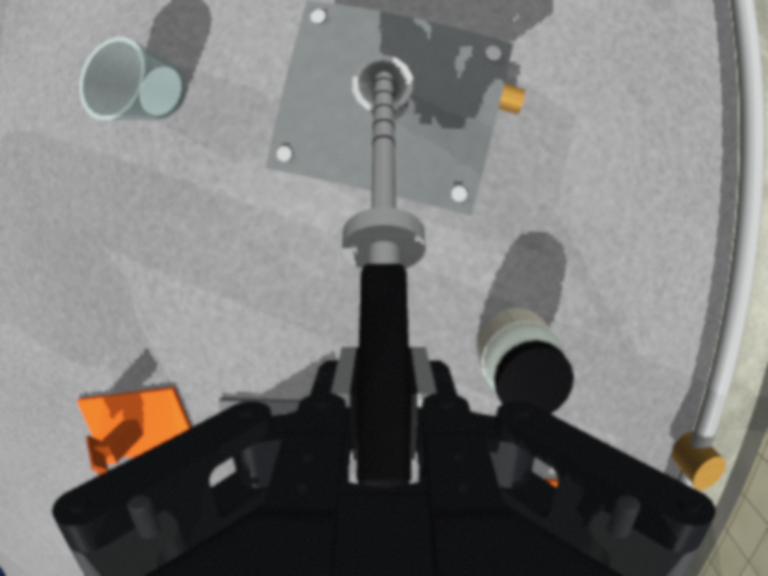

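The tip is now against the flare wall, with Fy −10 N. I'll continue the arc.

```bash
python3 -m crank '[[[9,0,-3,0,255],[9,0,-5,0,255],[9,0,-5,0,255]]]'
python3 -c "
from st import *
st((123.7,1.5,101.4),(617.5,5.5,119))"; python3 look.py w8
```

```text
clock: 9.15
eef_pos: [0.6237, -0.092, 0.2332]
tool_rot: [0.711, 0.703, -0.027, -0.016]
ft_force: [-1.5, -5.8, 0.9]
grip_width: 0.0152
clock 9.15 tcp [623.7 -92.  233.2] tip [620.5  30.1 130. ] yaw 89.40150460407743 zax [ -6.   -1.5 -99.8] F [-1.5 -5.8  0.9] q [-13.6  56.2  48.8 155.4  -2.3 144.7]
to goal (tool mm) [-24.5  -2.   11.5]
```

View pics/w8.png

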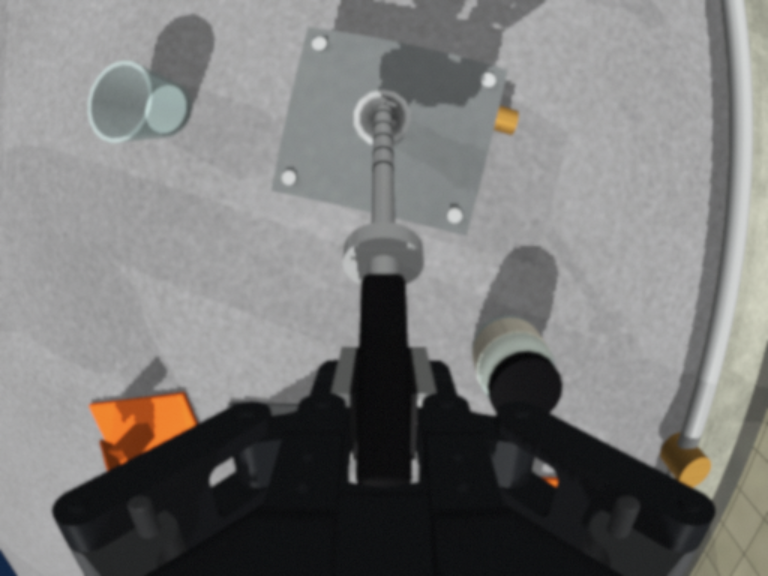

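It is pivoting now. I'll add a helper that gives the rod angle from the tip pixel.

```bash
cat >> h.py <<'E'
def ang(w,u,v,L=172.6):
    # tip on circle about grasp (0,0,-19) in tool xz plane; u,v in 1.5x picture
    T=w["T_tool_cam"];R=Ro.from_quat(w["q"]).as_matrix();o,d=wray(w,u/1.5-.2,v/1.5-.2)
    o=intool(w,o);d=R.T@d
    th=np.linspace(-.3,2.2,5001);P=np.c_[L*np.sin(th),0*th+1.5,L*np.cos(th)-19]
    e=np.linalg.norm(np.cross(P-o,d),axis=1);i=e.argmin();X=w["p"]+R@P[i]/1e3;a=X-(w["p"]+R@[0,0,-.019])
    print("theta tool",np.degrees(th[i]).round(1),"err",e[i].round(1),"tip tool",P[i].round(1),"tip world mm",(X*1e3).round(1),"from vertical",np.degrees(np.arccos(-a[2]/np.linalg.norm(a))).round(1))
E
python3 - <<'E'
from h import *
ang(load("w3.npz"),386.5,75);ang(load("w5.npz"),(190+307/4.5)*1.5,(212/4.5)*1.5);ang(load("w7.npz"),383,77);ang(load("w8.npz"),382,103)
E
```

```text
theta tool 45.3 err 0.8 tip tool [122.7   1.5 102.4] tip world mm [ 465.2 -289.5  137.3] from vertical 45.0
theta tool 46.0 err 0.8 tip tool [124.2   1.5 100.9] tip world mm [616.4   4.8 122.1] from vertical 47.4
theta tool 44.6 err 1.6 tip tool [121.1   1.5 103.9] tip world mm [619.   10.3 113.4] from vertical 44.8
theta tool 38.8 err 2.1 tip tool [108.1   1.5 115.6] tip world mm [619.5  14.3 116.1] from vertical 38.0
```

```bash
python3 -m crank '[[[10,-0.5,-6,0,255],[10,-0.5,-6,0,255],[10,-0.5,-5,0,255]]]'
python3 look.py w9;python3 -c "
from st import *
st((100,1.5,120),(617.5,5.5,119))"
```

```text
clock: 9.57
eef_pos: [0.624, -0.0616, 0.2511]
tool_rot: [0.711, 0.703, -0.027, -0.014]
ft_force: [0.6, -1.5, 0.5]
grip_width: 0.015
clock 9.62 tcp [624.2 -59.9 251.9] tip [619.7  38.  130.3] yaw 89.45541362843181 zax [ -5.7  -1.7 -99.8] F [ 0.3 -1.9  0.4] q [ -8.5  55.1  51.7 159.3  -2.2 149.6]
to goal (tool mm) [-32.3  -1.3  11.9]
```

View pics/w9.png

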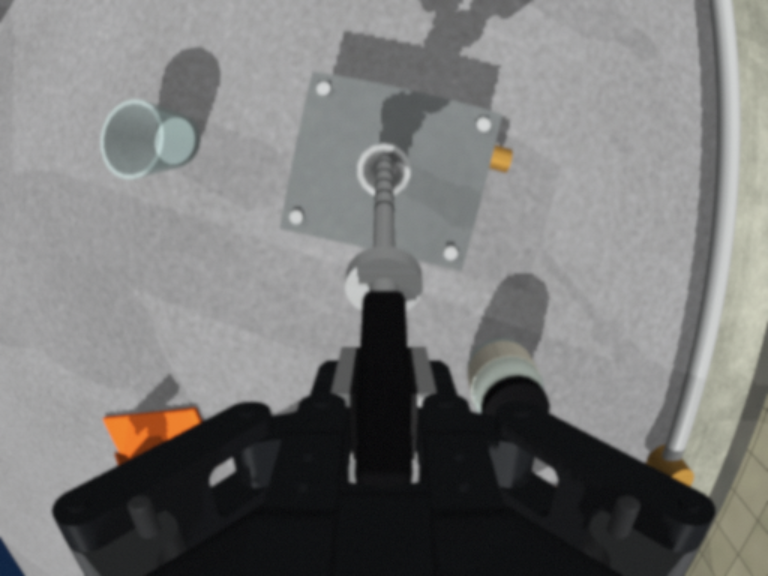

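```bash
python3 -c "
from h import *
ang(load('w9.npz'),385,155)"
```

```text
theta tool 27.0 err 0.3 tip tool [ 78.2   1.5 134.8] tip world mm [618.5  14.1 115. ] from vertical 26.0
```

```bash
python3 -m crank '[[[14,-0.5,-5,0,255],[14,-0.5,-4,0,255],[14,-0.5,-2,0,255]]]'
python3 look.py w10;python3 -c "
from st import *
st((40,1.5,145),(617.5,4,119))"
```

```text
clock: 10.0
eef_pos: [0.6245, -0.017, 0.264]
tool_rot: [0.711, 0.703, -0.026, -0.012]
ft_force: [0.3, -4.2, 3.3]
grip_width: 0.015
clock 10.05 tcp [624.6 -14.8 264.2] tip [618.6  22.6 118.7] yaw 89.50733228399953 zax [ -5.4  -1.8 -99.8] F [ 0.1 -3.1  3.7] q [ -1.5  54.3  53.7 161.8  -1.9 156.6]
to goal (tool mm) [-18.6  -0.9   0.1]
```

View pics/w10.png

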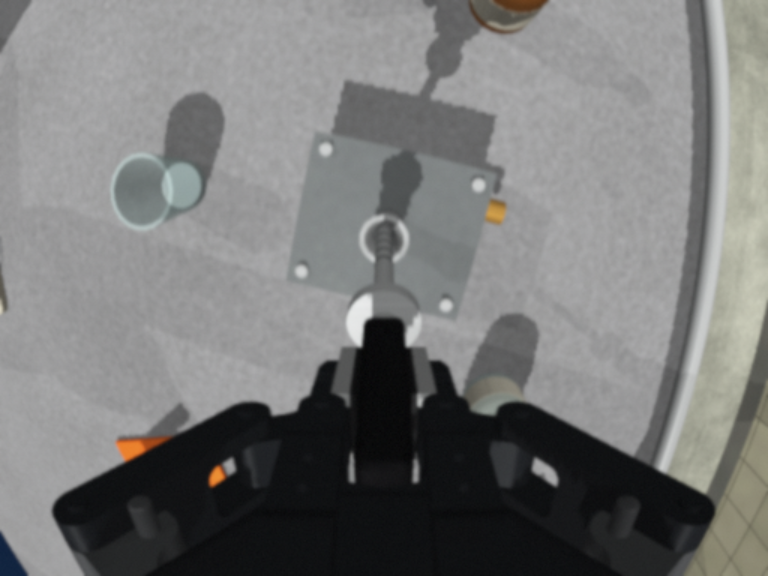

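```bash
python3 -c "
from h import *
ang(load('w10.npz'),385,224)"
```

```text
theta tool 11.1 err 0.2 tip tool [ 33.2   1.5 150.4] tip world mm [618.2  13.3 113.1] from vertical 10.3
```

```bash
python3 -m crank '[[[13,0,1,0,255],[12,0,2,0,255],[5,0,2,0,255]]]'
python3 look.py w11;python3 -c "
from st import *
st((0,1.5,153),(617.5,5,119))"
```

```text
clock: 10.42
eef_pos: [0.6245, 0.0173, 0.2586]
tool_rot: [0.71, 0.704, -0.025, -0.012]
ft_force: [-0.0, -1.5, -0.2]
grip_width: 0.015
clock 10.47 tcp [624.5  17.7 258.2] tip [617.8  15.  105.3] yaw 89.58146509152185 zax [ -5.4  -1.7 -99.8] F [ 0.8 -2.1  0.7] q [  3.6  54.4  52.2 160.4  -1.5 161.5]
to goal (tool mm) [-10.2  -1.  -13.5]
```

View pics/w11.png

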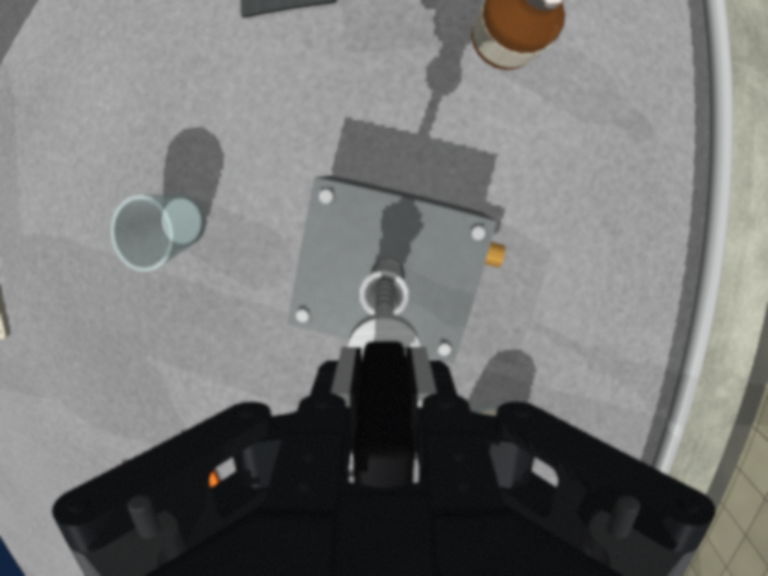

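```bash
python3 -c "
from h import *
w=load('w11.npz')
ang(w,385,281);print(watz(w,384/1.5-.2,295/1.5-.2,.125)*1e3)
cv2.imwrite('pics/w11c.png',cv2.resize(w['img'][170:250,215:300],None,fx=7,fy=7,interpolation=cv2.INTER_CUBIC))"
```

```text
theta tool -2.1 err 0.1 tip tool [ -6.5   1.5 153.5] tip world mm [617.8   8.1 105.4] from vertical 4.1
[618.04079546   3.92940589 125.        ]
```

View pics/w11c.png

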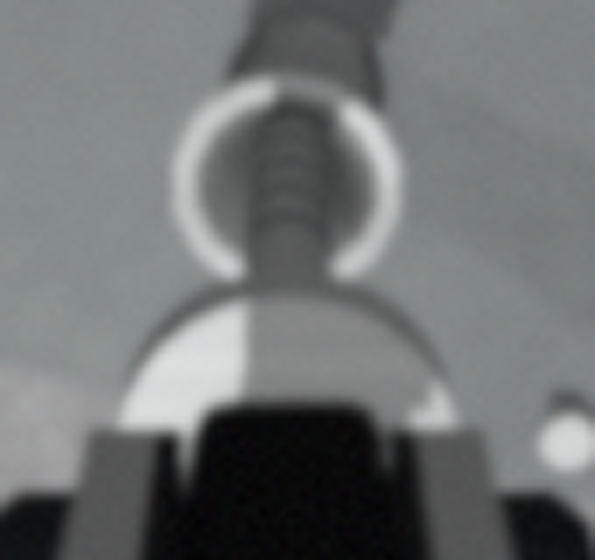

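The rod is within about 4° of vertical, with its tip already in the bore. I'll centre it and lower.

```bash
python3 -m crank '[[[-8,0,3,0,255],[-3,0,10,0,255],[0,0,12,0,255]]]'
python3 -c "
from st import *
st((0,1.5,153),(617.5,5,15))"
```

```text
clock: 10.85
eef_pos: [0.6233, 0.0095, 0.2311]
tool_rot: [0.709, 0.705, -0.022, -0.016]
ft_force: [2.1, 1.8, -0.1]
grip_width: 0.015
clock 10.85 tcp [623.3   9.5 231.1] tip [616.5   8.3  78.3] yaw 89.64603256750422 zax [ -5.4  -0.8 -99.9] F [ 2.1  1.8 -0.1] q [  1.8  54.3  45.1 153.4  -0.7 159.6]
to goal (tool mm) [-2.8  4.4 63.2]
```

```bash
python3 -m crank '[[[-2,0,12,0,255],[-1,0,14,0,255],[0,0,14,0,255]]]'
python3 -c "
from st import *
st((0,1.5,153),(617.5,5,15))"; python3 look.py w12
```

```text
clock: 11.22
eef_pos: [0.6214, 0.0088, 0.1885]
tool_rot: [0.709, 0.705, -0.019, -0.018]
ft_force: [1.5, 3.6, 1.3]
grip_width: 0.0152
clock 11.22 tcp [621.4   8.8 188.5] tip [614.8   8.7  35.7] yaw 89.69224611899949 zax [ -5.3  -0.1 -99.9] F [1.5 3.6 1.3] q [  1.4  54.9  35.2 142.7   0.  159. ]
to goal (tool mm) [-3.7  3.8 20.5]
```

View pics/w12.png

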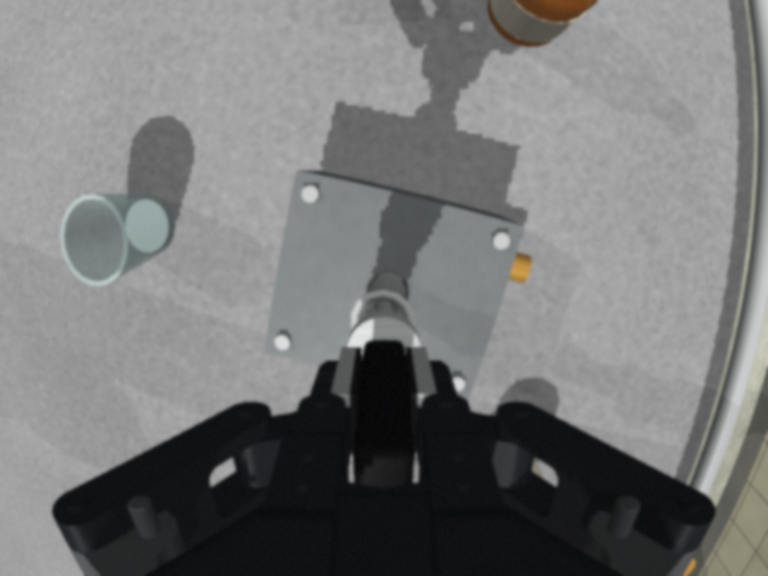

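```bash
python3 -m crank '[[[-1,0.5,10,0,255],[-1,0.5,7,0,255],[0,0,4,0,255],[0,0,3,0,255]]]'
python3 -c "
from st import *
st((0,1.5,153),(617.5,5,15))"
```

```text
clock: 11.78
eef_pos: [0.6207, 0.0092, 0.1697]
tool_rot: [0.708, 0.705, -0.016, -0.018]
ft_force: [-2.9, 3.5, 10.5]
grip_width: 0.0152
clock 11.78 tcp [620.7   9.2 169.7] tip [614.9   9.7  16.8] yaw 89.76535307042224 zax [ -4.8   0.3 -99.9] F [-2.9  3.5 10.5] q [  1.3  55.1  30.7 137.5   0.4 158.8]
to goal (tool mm) [-4.7  2.7  1.7]
```

Contact with 10 N upward. I'll hold, then check the seating.

```bash
python3 -m crank '[[[-4,0,2,0,255],[-2,0,3,0,255],[0,0,3,0,255],[0,0,2,0,255]]]'
python3 -c "
from st import *
st((0,1.5,153),(617.5,5,15))"; python3 look.py w13; python3 -c "
from workcell import bot
import cv2
c=bot.camera('side');cv2.imwrite('pics/s13.png',cv2.resize(c['img'][90:230,200:340],(600,600)))"
```

```text
clock: 12.28
eef_pos: [0.6202, 0.0073, 0.1699]
tool_rot: [0.707, 0.707, -0.01, -0.018]
ft_force: [-0.3, 2.8, 6.3]
grip_width: 0.0152
clock 12.28 tcp [620.2   7.3 169.9] tip [615.8   9.   17. ] yaw 89.92418574817908 zax [ -3.9   1.1 -99.9] F [-0.3  2.8  6.3] q [  0.6  54.2  29.3 136.    1.1 157.8]
to goal (tool mm) [-4.   1.8  1.9]
```

View pics/w13.png

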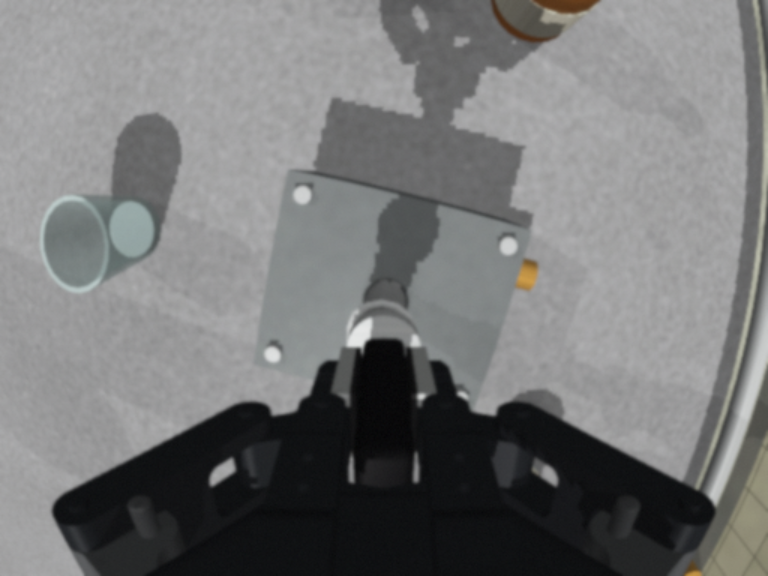

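View pics/s13.png

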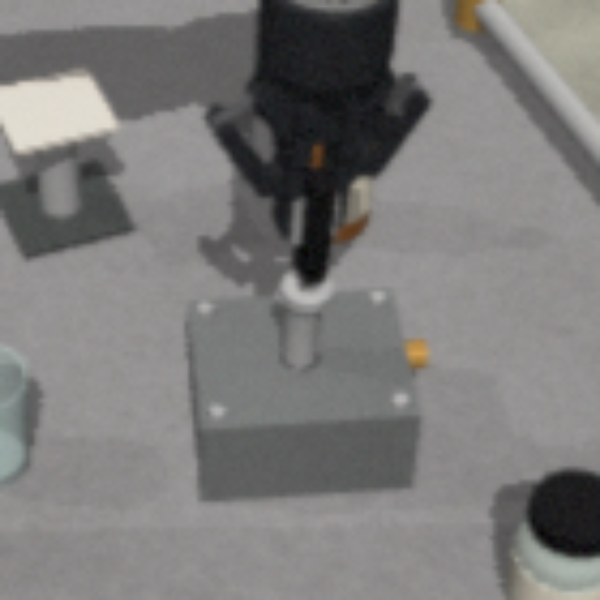

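The collar looks seated, with a slight lean. Opening a little will let it sit flat under gravity, and then I'll regrasp.

```bash
python3 -m crank '[[[0,0,0,0,180],[0,0,0,0,180],[-2,-2,0,0,180],[0,0,0,0,180]]]'
python3 -c "
from st import *
st((0,1.5,153),(617.5,5,15))"; python3 look.py w14; python3 -c "
from workcell import bot
import cv2
c=bot.camera('side');cv2.imwrite('pics/s14.png',cv2.resize(c['img'][110:200,220:310],(600,600)))"
```

```text
clock: 12.88
eef_pos: [0.6157, 0.0018, 0.168]
tool_rot: [0.708, 0.706, -0.014, -0.017]
ft_force: [1.5, -0.3, 0.2]
grip_width: 0.0252
clock 12.88 tcp [615.7   1.8 168. ] tip [610.3   2.5  15.1] yaw 89.80672458556434 zax [ -4.5   0.5 -99.9] F [ 1.5 -0.3  0.2] q [  0.1  53.9  28.3 135.9   0.5 157.5]
to goal (tool mm) [ 2.5  7.2 -0.2]
```

View pics/w14.png

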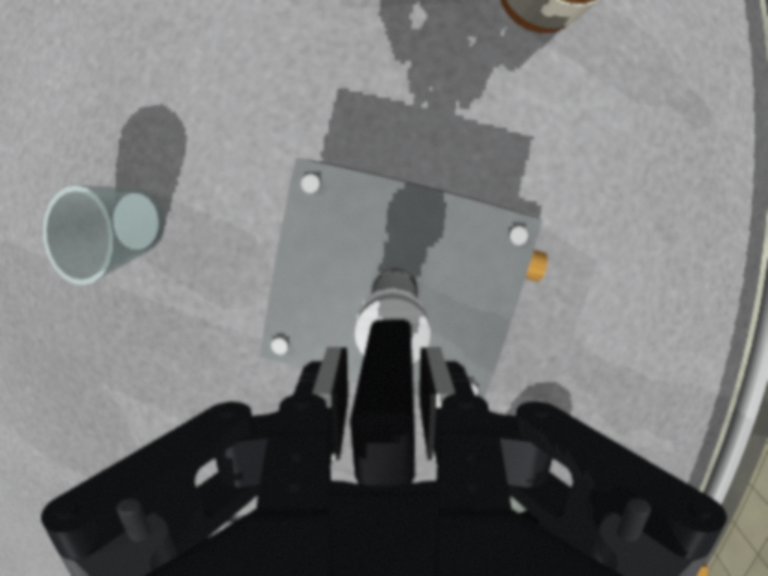

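View pics/s14.png

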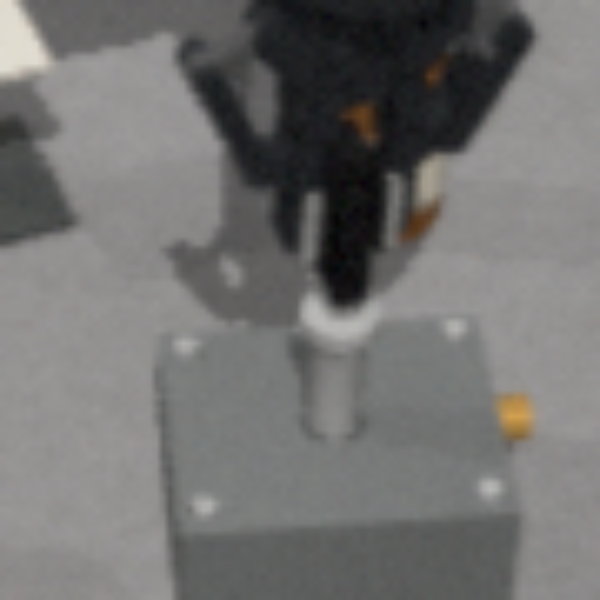

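The collar is flat on the mouth and the rod stands free between the open fingers. I'll regrasp and draw it out.

```bash
python3 -m crank '[[[2.5,2.2,0,0,180],[0,0,0,0,255],[0,0,0,0,255],[0,0,0,0,255],[0,0,0,0,255]]]'
python3 -c "
from st import *
st((0,1.5,153),(617.5,5,15))"
```

```text
clock: 13.6
eef_pos: [0.6189, 0.0049, 0.1682]
tool_rot: [0.708, 0.706, -0.014, -0.017]
ft_force: [0.7, 0.1, 0.2]
grip_width: 0.0148
clock 13.6 tcp [618.9   4.9 168.2] tip [613.8   5.5  15.2] yaw 89.83730149785961 zax [ -4.3   0.4 -99.9] F [0.7 0.1 0.2] q [  0.6  54.4  29.2 136.1   0.5 157.9]
to goal (tool mm) [-0.5  3.7  0.1]
```

```bash
python3 -m crank '[[[0,-1.1,-22,0,255],[0,-1.1,-25,0,255],[0,-1.1,-25,0,255],[0,-1.1,-25,0,255],[0,-0.9,-20,0,255],[0,-0.5,-12,0,255],[0,0,0,0,255]]]'
python3 -c "
from st import *
st((0,1.5,153),(617.5,5,15))"; python3 look.py w15
```

```text
clock: 14.48
eef_pos: [0.62, 0.0054, 0.2987]
tool_rot: [0.708, 0.706, -0.012, -0.018]
ft_force: [-0.2, 0.2, -1.2]
grip_width: 0.0155
clock 14.47 tcp [620.    5.4 298.7] tip [615.1   6.6 145.8] yaw 89.87882735243035 zax [ -4.2   0.8 -99.9] F [-0.2  0.2 -1.2] q [  0.5  52.5  59.6 168.4   0.8 157.8]
to goal (tool mm) [ -2.6   8.  130.6]
```

View pics/w15.png

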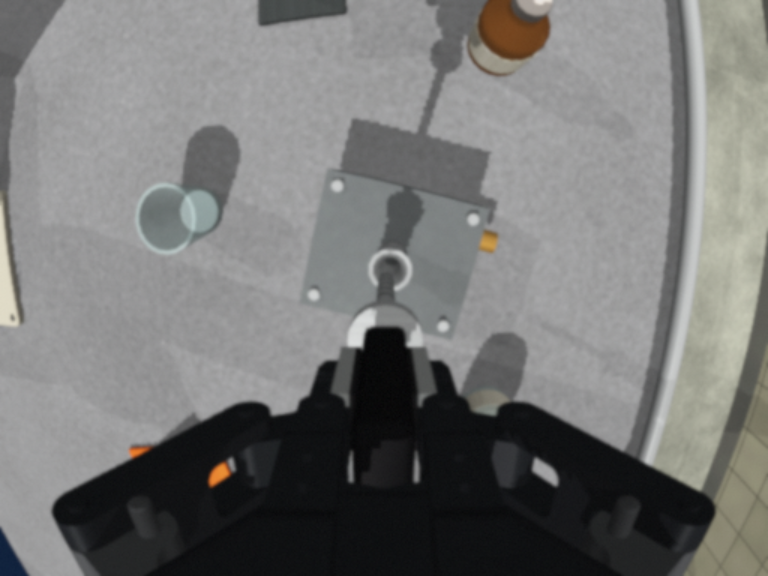

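The rod is fully drawn out, with its tip about 20 mm above the mouth ring. To level it I'll dip the tip back into the flare and lever the rod over the near (-y) rim.

```bash
python3 -m crank '[[[-1,2,16,0,255],[-1,1.5,16,0,255],[0,0,0,0,255]]]'
python3 -c "
from st import *
st((0,1.5,153),(617.5,0,113))"; python3 look.py w16
python3 -c "
from h import *
w=load('w16.npz')
cv2.imwrite('pics/w16c.png',cv2.resize(w['img'][150:260,200:320],None,fx=5,fy=5,interpolation=cv2.INTER_CUBIC))"
```

```text
clock: 14.9
eef_pos: [0.6208, 0.0038, 0.2615]
tool_rot: [0.708, 0.706, -0.014, -0.02]
ft_force: [0.3, 0.9, -1.0]
grip_width: 0.0154
clock 14.9 tcp [620.8   3.8 261.5] tip [614.9   5.  108.6] yaw 89.87907083690226 zax [ -4.8   0.8 -99.9] F [ 0.3  0.9 -1. ] q [  0.2  52.9  50.7 159.7   0.8 157.5]
to goal (tool mm) [-4.9  2.4 -4.5]
```

View pics/w16c.png

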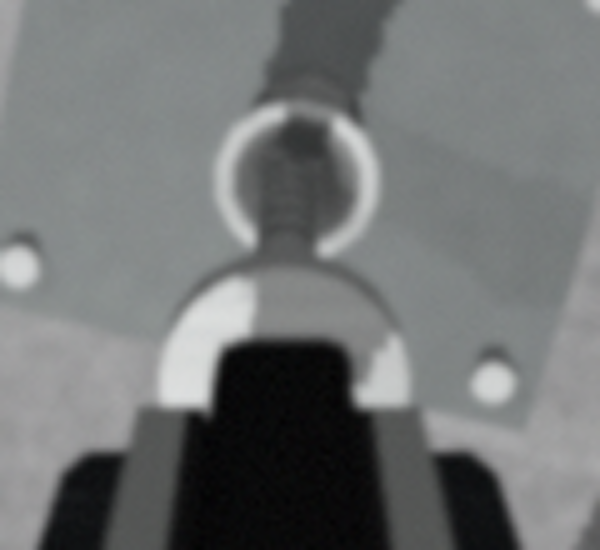

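```bash
python3 -m crank '[[[-14,0,-1,0,255],[-14,0,-1,0,255],[-14,0,0,0,255],[-12,0,1,0,255]]]'
python3 -c "
from st import *
st((0,1.5,153),(617.5,0,113))"; python3 look.py w17
```

```text
clock: 15.45
eef_pos: [0.6219, -0.0502, 0.2647]
tool_rot: [0.707, 0.707, -0.01, -0.021]
ft_force: [0.1, 3.4, -0.9]
grip_width: 0.0151
clock 15.45 tcp [621.9 -50.2 264.7] tip [616.7 -48.  111.8] yaw 90.00311613755618 zax [ -4.4   1.5 -99.9] F [ 0.1  3.4 -0.9] q [ -8.6  53.3  52.2 160.5   1.1 148.4]
to goal (tool mm) [48.   0.8 -0.6]
```

View pics/w17.png

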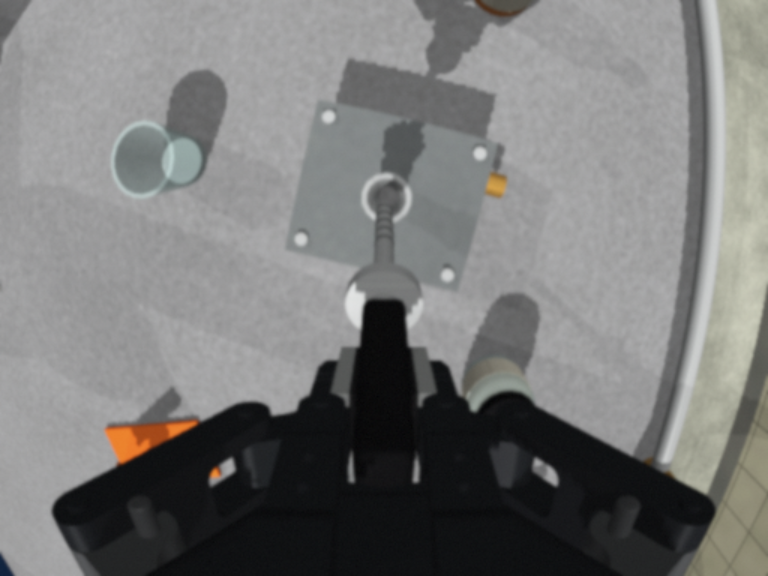

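```bash
python3 -c "
from h import *
ang(load('w17.npz'),385,195)"
```

```text
theta tool 17.8 err 0.2 tip tool [ 52.7   1.5 145.3] tip world mm [617.    4.6 120.2] from vertical 18.7
```

```bash
python3 -m crank '[[[-8,0,7,0,255],[-11,0,6,0,255],[-12,0,6,0,255],[-11,0,7,0,255],[-10,0,7,0,255]]]'
python3 -c "
from st import *
st((0,1.5,153),(617.5,0,113))"; python3 look.py w18
```

```text
clock: 16.12
eef_pos: [0.6209, -0.1076, 0.2307]
tool_rot: [0.708, 0.706, -0.01, -0.018]
ft_force: [0.8, 3.5, 1.9]
grip_width: 0.0155
clock 16.12 tcp [ 620.9 -107.6  230.7] tip [ 616.3 -105.8   77.8] yaw 89.87723390846502 zax [ -4.    1.2 -99.9] F [0.8 3.5 1.9] q [-17.4  54.7  45.8 152.3   0.5 139.9]
to goal (tool mm) [106.2  -0.3 -33.9]
```

View pics/w18.png

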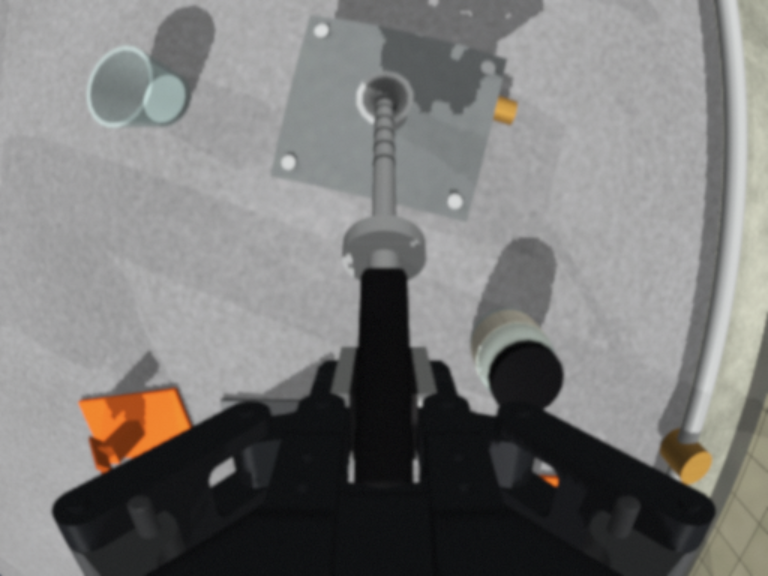

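```bash
python3 -c "
from h import *
ang(load('w18.npz'),384,98)"
```

```text
theta tool 39.9 err 1.0 tip tool [110.7   1.5 113.5] tip world mm [618.1   4.4 118.6] from vertical 40.6
```

```bash
python3 -m crank '[[[-5,0,8,0,255],[-5,0,9,0,255],[-5,0,10,0,255],[-4,0,10,0,255],[-3,0,11,0,255]]]'
python3 -c "
from st import *
st((0,1.5,153),(617.5,0,113))"; python3 look.py w19
```

```text
clock: 16.8
eef_pos: [0.6191, -0.1365, 0.1809]
tool_rot: [0.709, 0.705, -0.013, -0.014]
ft_force: [-1.0, -8.2, 9.5]
grip_width: 0.0157
clock 16.8 tcp [ 619.1 -136.5  180.9] tip [ 614.8 -136.3   28. ] yaw 89.72054013857806 zax [ -3.8   0.1 -99.9] F [-1.  -8.2  9.5] q [-21.4  56.5  36.  140.3  -0.7 136.2]
to goal (tool mm) [136.4  -1.2 -84.9]
```

View pics/w19.png

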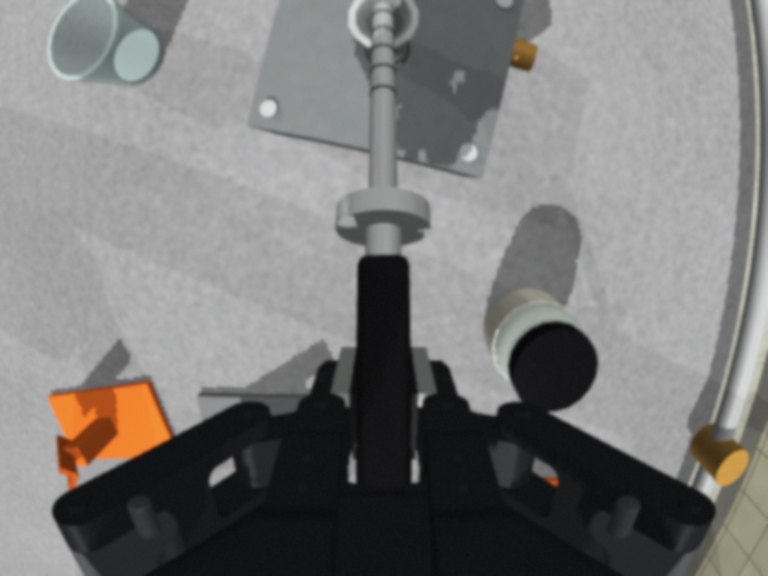

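```bash
python3 -m crank '[[[-1,0,9,0,255],[0,0,10,0,255],[1,0,10,0,255],[1,0,10,0,255]]]'
python3 -c "
from st import *
st((0,1.5,153),(617.5,0,113))"; python3 look.py w20; python3 -c "
from workcell import bot
import cv2
c=bot.camera('side');cv2.imwrite('pics/s20.png',cv2.resize(c['img'][90:290,190:390],(600,600)))"
```

```text
clock: 17.35
eef_pos: [0.6166, -0.1508, 0.1428]
tool_rot: [0.711, 0.703, -0.021, -0.004]
ft_force: [-0.4, -4.0, 4.5]
grip_width: 0.015
clock 17.35 tcp [ 616.6 -150.8  142.8] tip [ 612.7 -154.6  -10.1] yaw 89.31698155041254 zax [ -3.6  -2.5 -99.9] F [-0.4 -4.   4.5] q [-22.4  57.9  28.3 130.5  -3.2 135.9]
to goal (tool mm) [ 151.5   -1.5 -127. ]
```

View pics/w20.png

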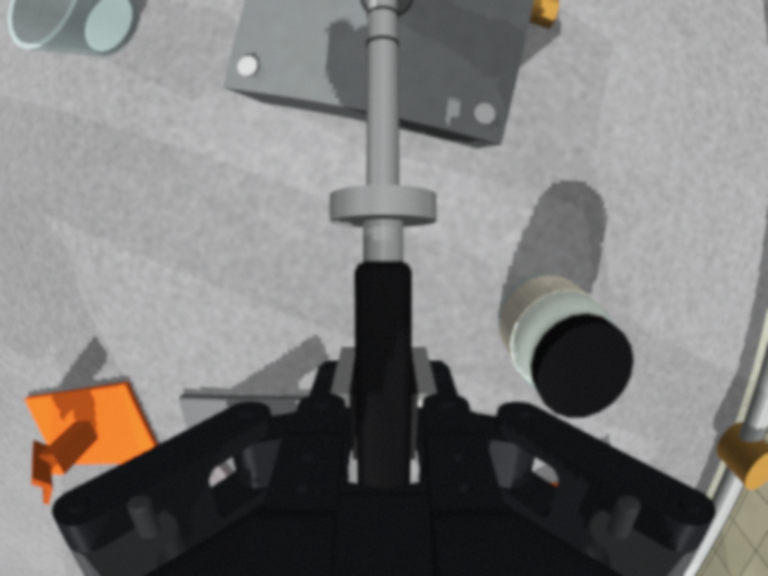

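View pics/s20.png

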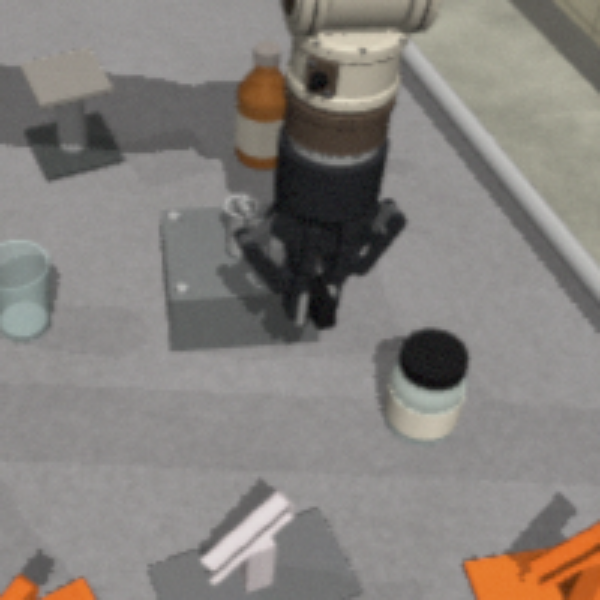

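The rod is now about 13° from level, resting on the rim. A final press will bring it level.

```bash
python3 -m crank '[[[6,0,8,0,255],[5,0,9,0,255],[4,0,9,0,255],[3,0,7,0,255]]]'
python3 -c "
from st import *
st((172,1.5,-19),(522,283,140))"; python3 look.py w21
```

```text
clock: 17.95
eef_pos: [0.6137, -0.15, 0.1089]
tool_rot: [0.714, 0.699, -0.032, 0.006]
ft_force: [-0.7, -2.7, 3.7]
grip_width: 0.0153
clock 17.95 tcp [ 613.7 -150.   108.9] tip [619.5  22.7 118.5] yaw 88.7987120937816 zax [ -3.7  -5.3 -99.8] F [-0.7 -2.7  3.7] q [-21.1  59.1  21.3 121.8  -6.  138.3]
to goal (tool mm) [ 256.6 -104.1  -31.6]
```

View pics/w21.png

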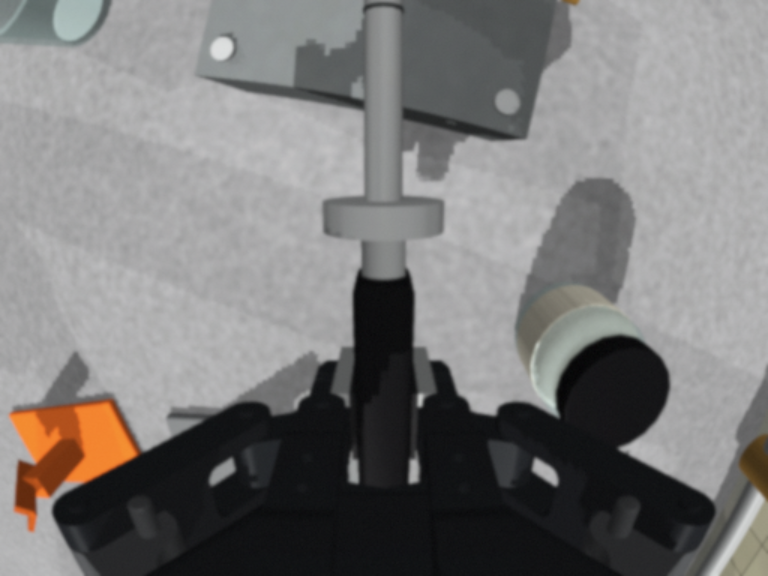

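```bash
python3 -m crank '[[[0,0,-20,0,255],[0,0,-30,0,255],[0,0,-25,0,255],[0,0,0,0,255]]]'
python3 look.py w22; python3 -c "
from st import *
st((172,1.5,-19),(522,283,150))
for n in('side','top'):
    c=bot.camera(n);np.savez(n+'22.npz',**c);cv2.imwrite('pics/'+n+'22.png',c['img'])"
```

```text
clock: 18.5
eef_pos: [0.6127, -0.1422, 0.1773]
tool_rot: [0.713, 0.7, -0.036, -0.001]
ft_force: [-0.2, -0.8, 0.3]
grip_width: 0.0154
clock 18.55 tcp [ 611.7 -142.   175.7] tip [617.   30.7 186.1] yaw 89.07119515266855 zax [ -5.5  -4.8 -99.7] F [-0.2  0.1 -1.5] q [-20.   56.1  33.8 139.2  -5.8 139. ]
to goal (tool mm) [252.2 -97.7  29. ]
```

View pics/side22.png

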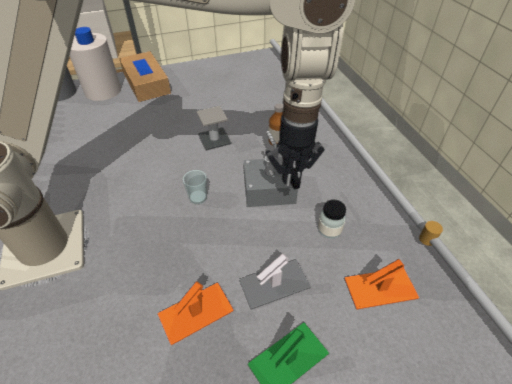

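View pics/w22.png

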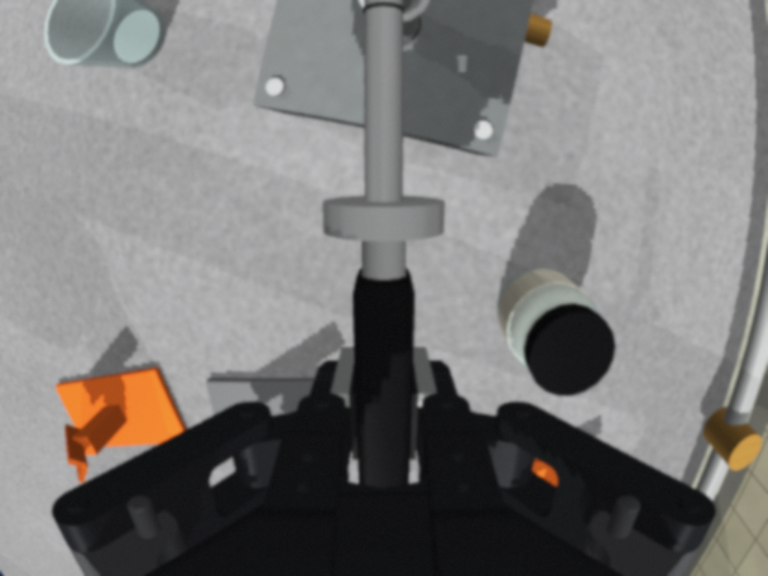

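I'll check the rod's angle from the collar edge (row ~199) and the handle's front edge (row ~272).

Run:
```python
from h import *
w=load("w22.npz");T=w["T_tool_cam"];Ti=np.linalg.inv(T)
def px(p):
    c=Ti[:3,:3]@(np.array(p)/1e3)+Ti[:3,3];r=np.hypot(*c[:2]);th=np.arctan2(r,c[2]);k=w["fx"]*th/r
    return (np.array([k*c[0]+w["cx"],k*c[1]+w["cy"]])+.2)*1.5
for t in(70,75,80,85,90,95,100,105):
    a=np.radians(t);d=np.array([np.sin(a),0,np.cos(a)]);u=np.array([np.cos(a),0,-np.sin(a)]);g=np.array([0,1.5,-19])
    print(t,"collar under top edge",px(g+62*d+16*u)[1].round(),"collar back top",px(g+54*d+16*u)[1].round(),"side edge w",(px(g+58*d+16*np.array([0,1,0]))-px(g+58*d-16*np.array([0,1,0])))[0].round(),"handle front top",px(g+24.5*d+12*u)[1].round(),"tip",px(g+172*d)[1].round())
i=w["img"][120:200,200:310];cv2.imwrite("pics/w22c.png",cv2.resize(i,None,fx=7,fy=7,interpolation=cv2.INTER_CUBIC))
```

```text
70 collar under top edge 184.0 collar back top 211.0 side edge w 98.0 handle front top 314.0 tip -39.0
75 collar under top edge 184.0 collar back top 212.0 side edge w 102.0 handle front top 318.0 tip -63.0
80 collar under top edge 185.0 collar back top 215.0 side edge w 106.0 handle front top 322.0 tip -88.0
85 collar under top edge 188.0 collar back top 219.0 side edge w 110.0 handle front top 328.0 tip -113.0
90 collar under top edge 194.0 collar back top 226.0 side edge w 114.0 handle front top 334.0 tip -139.0
95 collar under top edge 202.0 collar back top 235.0 side edge w 119.0 handle front top 341.0 tip -166.0
100 collar under top edge 213.0 collar back top 247.0 side edge w 124.0 handle front top 348.0 tip -194.0
105 collar under top edge 227.0 collar back top 261.0 side edge w 129.0 handle front top 356.0 tip -224.0
```

View pics/w22c.png

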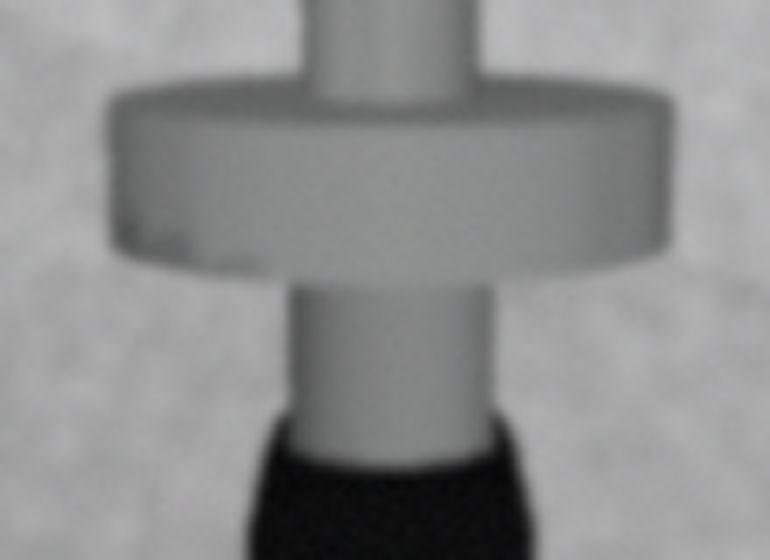

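The rod is about 97° in the tool frame, which is about 4° tip-up from level in the world and well inside tolerance. I'll move it to the tile.

```bash
python3 -c "
from st import *
st((170.7,1.5,-40),(522,283,190))"
python3 -m crank '[[[30,-14,0,0,255],[50,-20,0,0,255],[50,-20,0,0,255],[50,-20,0,0,255],[40,-16,0,0,255],[0,0,0,0,255]]]'
python3 -c "
from st import *
st((170.7,1.5,-40),(522,283,145))"
```

```text
clock 18.65 tcp [ 610.8 -142.2  174.4] tip [617.4  30.2 205.8] yaw 89.04784521393182 zax [ -5.8  -4.8 -99.7] F [-0.   0.4 -0.3] q [-20.   56.2  33.6 139.2  -5.8 139. ]
to goal (tool mm) [251.7 -99.3   9.2]
clock: 19.4
eef_pos: [0.5163, 0.0843, 0.1576]
tool_rot: [0.713, 0.699, -0.044, -0.009]
ft_force: [-0.3, 0.6, -0.4]
grip_width: 0.0153
clock 19.4 tcp [516.3  84.3 157.6] tip [523.9 256.6 188.8] yaw 88.96318546521589 zax [ -7.6  -4.8 -99.6] F [-0.3  0.6 -0.4] q [ 18.1  39.4   2.1 128.1  -3.4 177.4]
to goal (tool mm) [28.5  0.8 42.5]
```

```bash
python3 -m crank '[[[14,0,14,0,255],[13,0,14,0,255],[1,1.5,12,0,255],[0,0,0,0,255]]]'
python3 -c "
from st import *
st((170.7,1.5,-40),(522,283,145))
for n in('side','top'):
    c=bot.camera(n);np.savez(n+'23.npz',**c)
    x,y,W,H=(160,60,170,130) if n=='side' else (90,150,170,110)
    cv2.imwrite('pics/'+n+'23.png',cv2.resize(c['img'][y:y+H,x:x+W],None,fx=4.5,fy=4.5,interpolation=cv2.INTER_CUBIC))"; python3 look.py w23
```

```text
clock: 19.9
eef_pos: [0.5142, 0.1096, 0.11]
tool_rot: [0.714, 0.698, -0.047, -0.01]
ft_force: [-0.3, -0.1, -1.2]
grip_width: 0.015
clock 19.9 tcp [514.2 109.6 110. ] tip [522.4 282.  140.8] yaw 88.82292538590406 zax [ -8.1  -5.  -99.5] F [-0.3 -0.1 -1.2] q [ 22.8  44.2  -3.7 118.2  -3.1 182.2]
to goal (tool mm) [ 0.8 -0.8 -4.2]
```

View pics/side23.png

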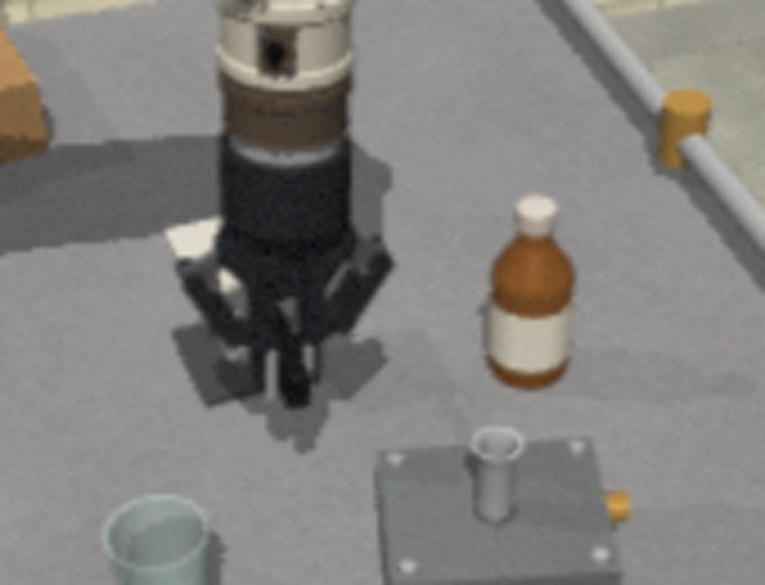

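View pics/top23.png

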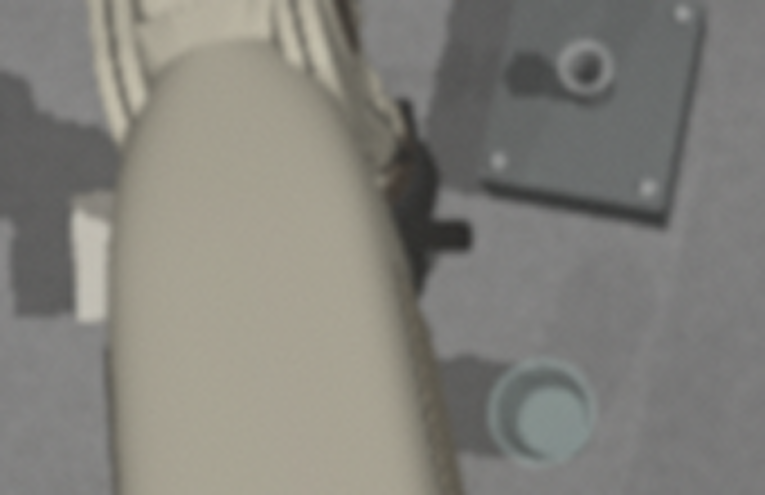

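View pics/w23.png

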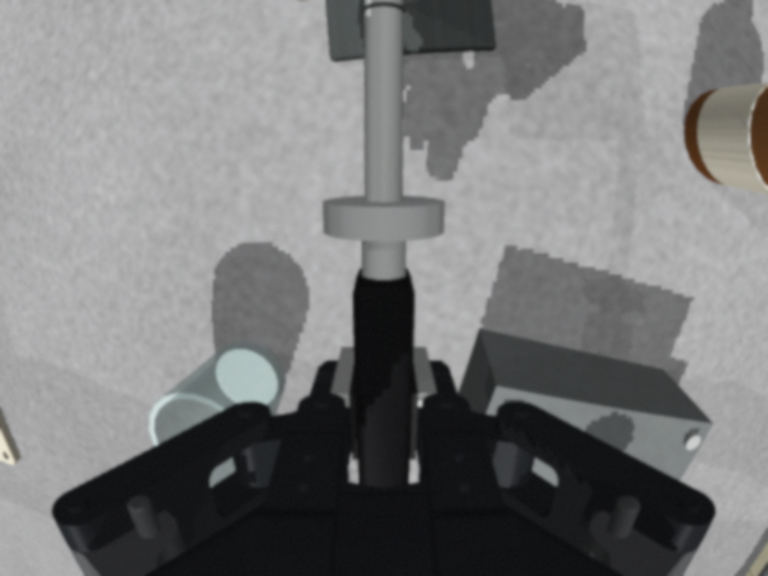

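The arm hides the tip in both fixed cameras. I'll cross-check using the visible handle end (top crop 470,235), then hand in at rest.

```bash
python3 -m crank '[[[0,0,-2,0,255],[0,0,0,0,255],[0,0,0,0,255],[0,0,0,0,255]]]'
python3 -c "
from st import *
st((170.7,1.5,-40),(522,283,145))
t=load('top23.npz');X=atz(t,471/4.5+90-.4,235/4.5+150-.4,.125);print('handle end',X*1e3,'-> tip 205mm on:',(X+[0.0,.205,.014])*1e3)
o=bot.get_obs();print(o['joint_vel'],o['grip_width'])
s=load('side23.npz');print(proj(s,[.7175,.2075,.14]))"
```

```text
clock: 20.55
eef_pos: [0.5171, 0.1094, 0.116]
tool_rot: [0.715, 0.698, -0.043, -0.008]
ft_force: [0.8, 0.3, -0.5]
grip_width: 0.0155
clock 20.55 tcp [517.1 109.4 116. ] tip [525.3 281.8 147.2] yaw 88.70987199328962 zax [ -7.4  -4.8 -99.6] F [ 0.8  0.3 -0.5] q [ 22.6  43.6  -2.9 118.9  -3.1 182.3]
to goal (tool mm) [ 1.3 -3.2  2.4]
handle end [516.8  78.9 125. ] -> tip 205mm on: [516.8 283.9 139. ]
[-0. -0.  0.  0. -0. -0.] 0.015450474901469063
(np.float64(278.4758856769315), np.float64(105.34235360023398))
```

The handle-end check puts the tip at (517, 284), which agrees with the tool-frame estimate. The arm is still and there is no contact force, so I'm handing in.

```bash
python3 -c "
from workcell import bot
bot.job_done();o=bot.get_obs();print(o['clock'],o['grip_width'],o['ft_force'])"
```

```text
the job is handed in; nothing more can be done
the job is handed in; nothing more can be done
```

The rod went down the guide tube, came right out again, and is held level over the tile. I handed the job in at about 20.6 s of the 54 s; no verdict is reported.

**How it was done:** I took the rod from the aluminium rest. The moves cannot tilt the tool, so I turned the rod upright in the jaws by pivoting it against the tube's flared mouth. After lowering it, I let go briefly so the collar could sit flat, then gripped it again and drew the tip about 20 mm clear. I then dipped the tip back into the flare and levered the rod over the rim to level it.

**Last checks:**

| Check | Result | Required |
|---|---|---|
| Tip position, horizontally from the tile centre | within about 5 mm by two estimates | below 40 mm |
| Tip height above the tile | about 47 mm from the tool pose; about 39 mm assumed in the handle-end check | 8 to 90 mm |
| Rod level | about 4° tip-up | within 15° |
| Arm and wrist | joint speeds zero, wrist force under 1 N | at rest, touching nothing |

**What failed or fell short:**
- The first attempt to pivot the rod slid out of the flare and had to be repeated.
- The tool built up a tilt of about 5° from row-to-row drift.
- In the final pose the arm hid the tip from the top and side cameras and it was out of the wrist camera's view. Its position is worked out from the geometry, not seen.
- I did not measure the bottle, beaker and jar again. None looked disturbed in the last pictures they appear in; the jar was last seen before the move to the tile.

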